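# Static balance check of a mill flywheel on kitchen-table rollers

## Task

Free the grain-mill flywheel that is jammed in the metal tray, drawing its low shaft end out from under the lip without forcing it, and set it down on the roller stand with its shaft lying level across both pairs of rollers, keeping hold of it until it rests there. Let go so that its heavy side turns down and it comes to rest; then turn the wheel about an eighth of a turn on the rollers, let go again, and leave it at rest with the heavy side down once more. Leave the other things on the table where they are.

Things in the scene. Friction and masses are not known exactly. Their poses are not given: they have to be found in the camera images.
- rotor_mid (a point): Centre of the loose flywheel (0.65-0.87 kg): solid grey wheel, 120 mm diameter, 28 mm thick, on a steel shaft, 16 mm diameter, 180 mm long, standing out 76 mm beyond each face. The rim can be gripped across the faces. Own y: along the shaft; own +z: towards the light side, away from the heavy side. At the start it is wedged between the tray's x walls.
- rotor_heavy (a point): Middle of the flywheel's heavy side, 42 mm from the shaft axis at own -z. There a dark steel block (34 mm wide, from 31 to 53 mm off the axis) is bolted on each face and stands out 12 mm. At the start it is 65 degrees round from the rim's highest part.
- rotor_end (a point): End of the shaft at own +y, 90 mm from the centre. At the start this is the high end: the flywheel lies slanted with rim and other shaft end on the tray floor, the shaft rising at 34 degrees towards the tray's +y.
- tray: Fixed aluminium tray, origin on the table under the wheel's start centre (which is 63 mm up). Floor and walls 6 mm thick. Wheel bay inside: x -63 to 63, y -83 to 92 mm; wall tops above the table: 61 mm at both x sides, 40 mm at -y, 51 mm at +y. A second bay (x 69 to 136 mm) holds a spare steel cylinder.
- stand: Fixed grey roller stand, origin on the table under its middle. Base 150 (x) x 180 (y) x 12 mm; upright plates 8 mm thick at y = -77 and 77 mm, 85 mm wide, tops 80 mm above the table.
- roller_pair (a point): Midway between the two rollers at the stand's +y side, at their axle height (75 mm up); a like pair is at -y. Rollers: steel, barrel-shaped, 44 mm diameter, 20 mm wide, axles along y, 22.5 mm either side in x, pairs at y = 60 and -60 mm. They turn freely but damped: a wheel on them swings and settles in a few seconds.
- stand_axis (a point): Where the flywheel's centre lies once its shaft rests in the notches of both roller pairs: midway between the pairs, 95 mm above the table. Own y: along the resting shaft; the wheel may lie either way round.
- lip: The tray's fixed inturned lip, origin at the middle of its lower inner edge: 26 mm wide, 6 mm thick, along the -y wall, underside 34 mm above the table. The low shaft end lies under it. Lifting straight up catches the shaft on the lip; drawing the flywheel 50 mm along its slanted shaft first clears it.

How it is judged:
On the way, in this order (a step that is already met when the one before it is completed fails the run):
1. the flywheel is lifted clear of the tray, held by the fingers (height (world z) of rotor_mid above 0.14 m and contact force between the fingers and rotor above 0.5 N), for 0.1 s.
2. its shaft lies on the rollers while the fingers still hold it (distance between rotor_mid and stand_axis below 0.024 m and z of rotor_mid in the frame of stand_axis below 0.005 m and contact force between rotor and stand above 0.5 N and contact force between the fingers and rotor above 0.5 N), for 0.05 s.
3. let go, it has settled on the rollers with the heavy side down (within 11 degrees) and is nearly still (x of rotor_mid in the frame of stand_axis between -0.005 and 0.005 m and y of rotor_mid in the frame of stand_axis between -0.02 and 0.02 m and z of rotor_mid in the frame of stand_axis between -0.005 and 0.005 m and angle between the y axis of rotor_mid and the y axis of stand_axis, either way round below 0.07 rad and angle between rotor_mid's own z axis and vertical below 0.19 rad and angular speed of rotor below 0.3 rad/s and contact force between the fingers and rotor below 0.05 N), for 0.3 s.
4. on the rollers, the wheel is turned at least 30 degrees away from there (x of rotor_mid in the frame of stand_axis between -0.005 and 0.005 m and y of rotor_mid in the frame of stand_axis between -0.02 and 0.02 m and z of rotor_mid in the frame of stand_axis between -0.005 and 0.005 m and angle between the y axis of rotor_mid and the y axis of stand_axis, either way round below 0.07 rad and angle between rotor_mid's own z axis and vertical above 0.52 rad), for 0.05 s.
At the end, for the whole second after the job is handed in: The flywheel lies on the rollers, centre within 20 mm along and 5 mm across and in height of its resting place, shaft level within 4 degrees, heavy side within 11 degrees of straight down, turning slower than 0.3 rad/s, not touched by the fingers (all of step 3).
It fails at once if another thing on the table was moved by more than 30 mm (distance of any of wrench, bowl, plate, jar, screwdriver, mug, spare from where it was at the start of the episode above 0.03 m).
It fails at once if the flywheel was forced against the tray's lip with over 30 N (contact force between rotor and lip above 30 N).
It also fails if it takes over 58 s, if anything falls off the work surface, if the arm or the gripper's body presses on something with over 40 N, if the wrist force passes 120 N, or if a joint passes its speed limit or range.

## Robot

A 6-joint arm with a two-finger parallel gripper is mounted at the origin on the work surface. World frame = base frame: x ahead of the robot, y to its left, z up, the work surface at z = 0. Lengths are in m, angles in rad, forces in N, time in s.
With the tool pointing down it reaches from about 0.35 to 0.975 m from the base axis. Payload 4.9 kg.
Tool frame: the origin (TCP) lies midway between the tips of the shut fingers; the grasp point (between the pads) lies ctrl.grip_point_offset behind it (ctrl.grip_point_offset is the distance from the TCP to the grasp point, in m); x points along the fingers, y is the direction in which the jaws open and shut, and the axes are right-handed (so a half turn about x gives the same grasp; the last joint's range is limited). The gripper opens to 85 mm and grips with 20 to 120 N. Pads are 22 mm wide; open, the fingers measure 114 mm over their backs; the gripper's body (76 mm by 85 mm) begins 54 mm behind the grasp point. The pads swing forward as they close: fully open they stand 13 mm farther back than shut.
Start: joints at [-1.305, 0.053, 1.613, -0, 1.476, -0.119], TCP at [0.235, -0.579, 0.231] pointing down, gripper open.
Joint ranges: [-3.01, 3.01], [-1.01, 2.22], [0.06, 2.58], [-1.02, 4.17], [0.09, 2.62], [-3.14, 3.14]. Speed limits (rad/s): [2.57, 2.57, 3.14, 3.14, 3.14, 3.14].

## Interface

Orientations are given as a rotation vector (axis times angle).
In Python, from station import ctrl gives the robot as it stands. The module is installed in compiled form; this text tells all that it offers.
- The arm moves only by the tool drive_tool, never from a script. Its argument "commands" is text: rows parted by semicolons, each of 5 numbers parted by spaces: the closure, from -1 (fully open) to 1 (shut), so that 0 is half open, then the shift along the tool's x, y, z in units of 40 mm (1.0 is 40 mm), then the turn about the tool's x in units of 5 degrees (1.0 is 5 degrees). A call has 1 to 8 rows; each row is the pose to reach, as a shift and turn from the pose commanded when the call began, along the tool's axes at that moment; what a row does not reach only later rows make up. A row lasts 1/12 s, in which the tool goes at most 41.7 mm and 7.16 degrees, less where a joint would pass 70% of its speed; a pose out of reach is approached as far as the arm can. A call with a gripper value outside its range is refused whole. The fingers move at their own pace and stop on an object; "newtons" is the grip in N (left out, the last holds). Time passes only in rows, so rows that repeat a pose let the fingers close. It gives the time, the measured TCP pose, the force and the opening at its end, in the units of the state.
- ctrl.get_obs(): the state, without advancing time (a new reading comes with each control period).
- ctrl.get_image(name): name is "scene" or "top"; returns (picture, depth): 480x640x3 uint8, blue, green, red; 480x640 float32, m along the optical axis (not along the pixel's ray), 0 where there is no reading.
- ctrl.camera_info(name): a dict with "K" (3x3 intrinsics, pixels), "k1" (the pictures are not rectified: a ray, as slopes to the right and down, at radius r is drawn at 1 + k1 r^2 times it, then the intrinsics apply), "T" (4x4, takes a point from camera to world coordinates). Camera axes: x right, y down, z forward; pixel columns grow to the right and rows downward; lengths in m; the calibration is good to about 2 mm. A picture is of the moment at which its call begins. camera_info takes no time and is no camera call.
- ctrl.finish_job(): hands the job in, once; it reports no verdict.
The state is a dict: "t": time; "q": joint angles; "dq": joint speeds; "effort": joint torques, N m; "tool_pos": TCP position; "tool_rot": TCP orientation; "contact_force": force on the tool from outside, world axes, zero at the start; "wrist_torque": the same for the moment, N m; "opening": finger opening in m.
Only numpy, scipy, OpenCV 4.12 (cv2) and the standard library are available. Lean on these libraries where they do the work, as an engineer would, in place of code of your own. Each camera call takes 0.05 s, during which the arm holds its last target.

## Working session

There is one attempt and no reset: what is moved stays moved. The work goes in short steps, Python scripts to look and compute and a tool call to move; the robot and the scene stay as the last step left them, time stands still between calls to the robot, and variables do not carry over. Pictures are saved under pics/ and viewed, and the job is handed in when it is done.

Besides the shell and the picture viewer there is one more tool, called after ">>>" in YAML: its name, and indented under it one key for each argument. drive_tool: Moves the arm, as the interface text tells. Its arguments: {"type":"object","properties":{"commands":{"type":"string"},"newtons":{"type":"number"}},"required":["commands"]}

```bash
mkdir -p pics; ls
python3 - <<'E'
from station import ctrl
import cv2,numpy as np
print(ctrl.grip_point_offset)
for n in("scene","top"):
    im,d=ctrl.get_image(n); cv2.imwrite(f"pics/{n}0.png",im); np.save(f"pics/{n}0.npy",d); np.save(f"pics/{n}0im.npy",im)
    c=ctrl.camera_info(n);print(n,c)
print(ctrl.get_obs())
E
```

```text
pics
0.0187
scene {'K': array([[497.29387014,   0.        , 320.42686136],
       [  0.        , 497.29387014, 240.81810025],
       [  0.        ,   0.        ,   1.        ]]), 'k1': -0.0007907333855402979, 'T': array([[-0.87352862,  0.30060309, -0.38286489,  0.87988828],
       [ 0.48674006,  0.5485245 , -0.67985659,  0.65504527],
       [ 0.00564379, -0.78022987, -0.62546742,  0.71201005],
       [ 0.        ,  0.        ,  0.        ,  1.        ]])}
top {'K': array([[507.25659065,   0.        , 317.91516456],
       [  0.        , 507.25659065, 238.6544983 ],
       [  0.        ,   0.        ,   1.        ]]), 'k1': -0.0038947220639809904, 'T': array([[-0.02118556, -0.99132015,  0.12975178,  0.37255791],
       [-0.99973952,  0.02210763,  0.00567008, -0.01555745],
       [-0.00848937, -0.12959785, -0.9915303 ,  1.06606466],
       [ 0.        ,  0.        ,  0.        ,  1.        ]])}
{'t': 0.1, 'q': array([-1.30500386e+00,  5.33046910e-02,  1.61416594e+00,  2.90313301e-05,
        1.47601559e+00, -1.19015869e-01]), 'dq': array([ 2.79684788e-03, -6.41393820e-05, -4.12244689e-03,  1.42660125e-03,
        4.32428102e-04,  8.14820632e-04]), 'effort': array([ 1.52728494e-04, -3.94905818e+01, -3.71363032e+01, -1.74564484e-04,
        3.87080392e-03, -5.09982627e-06]), 'tool_pos': array([ 0.23446115, -0.57873977,  0.23017186]), 'tool_rot': array([ 2.01129554,  0.39378489, -2.011521  ]), 'contact_force': array([-0.02074336, -0.04333226,  0.24193165]), 'wrist_torque': array([ 0.00396833, -0.07164471,  0.03036342]), 'opening': 0.08514337616554034}
```

View pics/scene0.png

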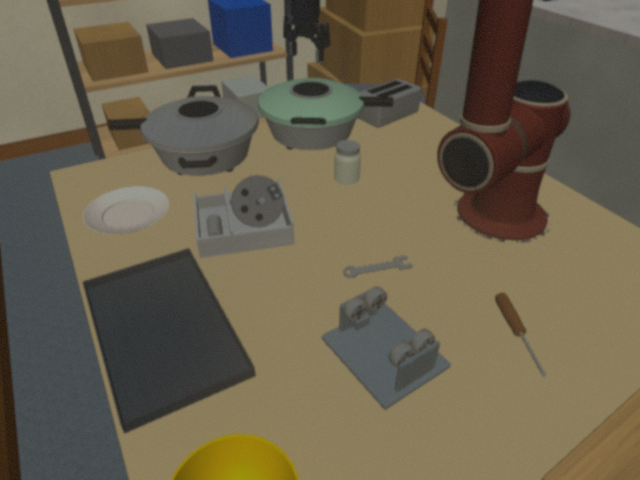

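View pics/top0.png

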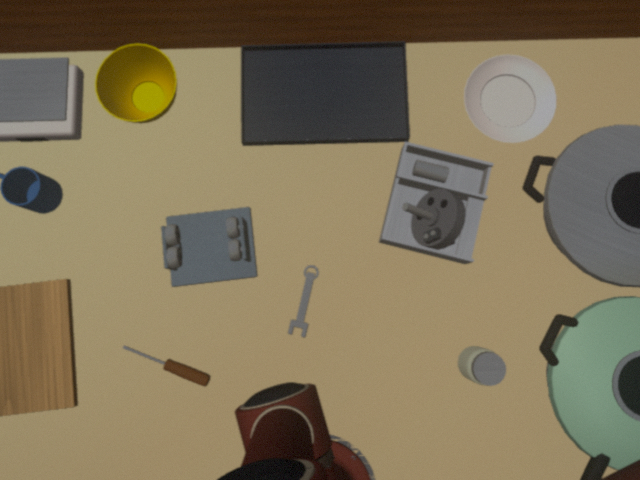

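```bash
cat > h.py <<'E'
import numpy as np,cv2
from station import ctrl
def info(n): return ctrl.camera_info(n)
def ray(n,px):
    c=info(n); K=c["K"];T=c["T"]
    px=np.atleast_2d(np.asarray(px,float))
    xd=np.c_[(px[:,0]-K[0,2])/K[0,0],(px[:,1]-K[1,2])/K[1,1]]
    x=xd.copy()
    for _ in range(5): x=xd/(1+c["k1"]*(x**2).sum(1,keepdims=True))
    d=np.c_[x,np.ones(len(x))]@T[:3,:3].T
    return T[:3,3],d
def onplane(n,px,z):
    o,d=ray(n,px); s=(z-o[2])/d[:,2]; return o+d*s[:,None]
def proj(n,P):
    c=info(n);T=c["T"];P=np.atleast_2d(P)
    q=(P-T[:3,3])@T[:3,:3]; x=q[:,:2]/q[:,2:]
    x=x*(1+c["k1"]*(x**2).sum(1,keepdims=True))
    return np.c_[x[:,0]*c["K"][0,0]+c["K"][0,2],x[:,1]*c["K"][1,1]+c["K"][1,2]]
def pts(n,depth):
    v,u=np.mgrid[:480,:640]; o,d=ray(n,np.c_[u.ravel(),v.ravel()])
    return (o+d*depth.reshape(-1,1)).reshape(480,640,3)
E
python3 - <<'E'
import cv2,numpy as np
t=np.load('pics/top0im.npy');s=np.load('pics/scene0im.npy')
def crop(im,x0,y0,x1,y1,f,name):
    c=cv2.resize(im[y0:y1,x0:x1],None,fx=f,fy=f,interpolation=cv2.INTER_CUBIC);cv2.imwrite(name,np.clip(c*1.3,0,255))
crop(t,370,135,500,270,4.4,'pics/tray_t.png')
crop(s,180,165,310,265,6,'pics/tray_s.png')
crop(t,150,195,270,295,6,'pics/st_t.png')
crop(s,310,280,460,405,4.8,'pics/st_s.png')
E
```

```text
[ WARN:0@0.058] global loadsave.cpp:1063 imwrite_ Unsupported depth image for selected encoder is fallbacked to CV_8U.
```

View pics/tray_t.png

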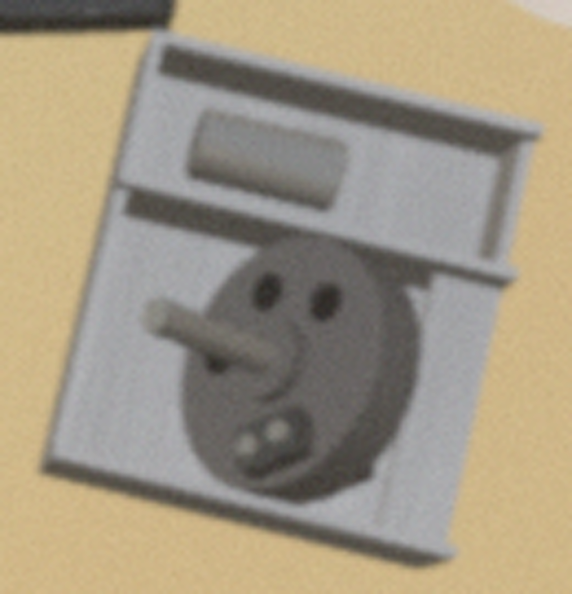

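View pics/tray_s.png

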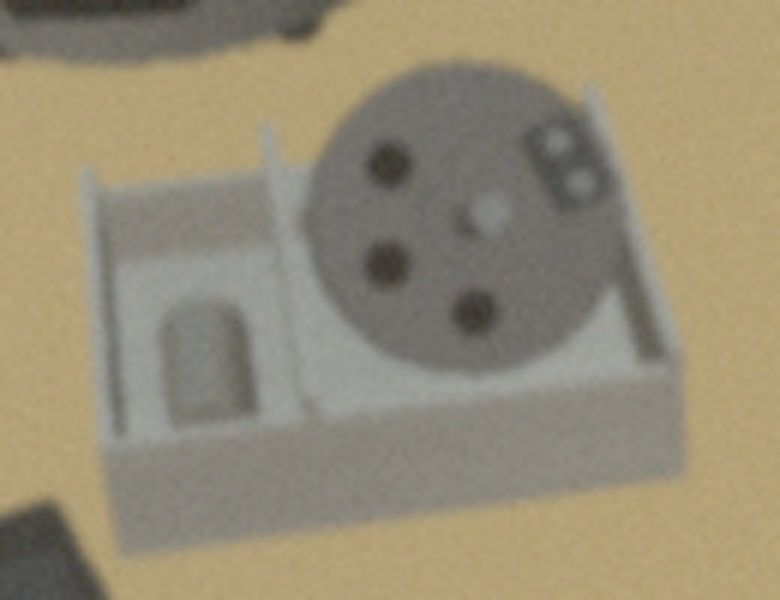

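View pics/st_t.png

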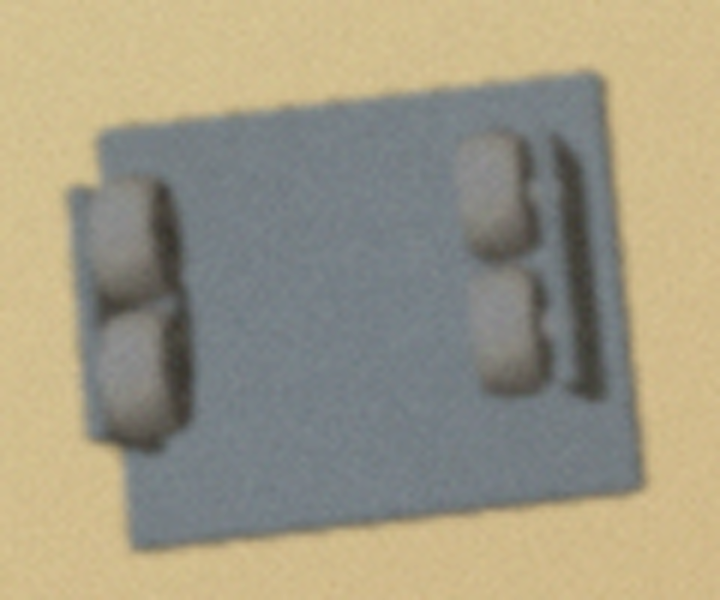

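View pics/st_s.png

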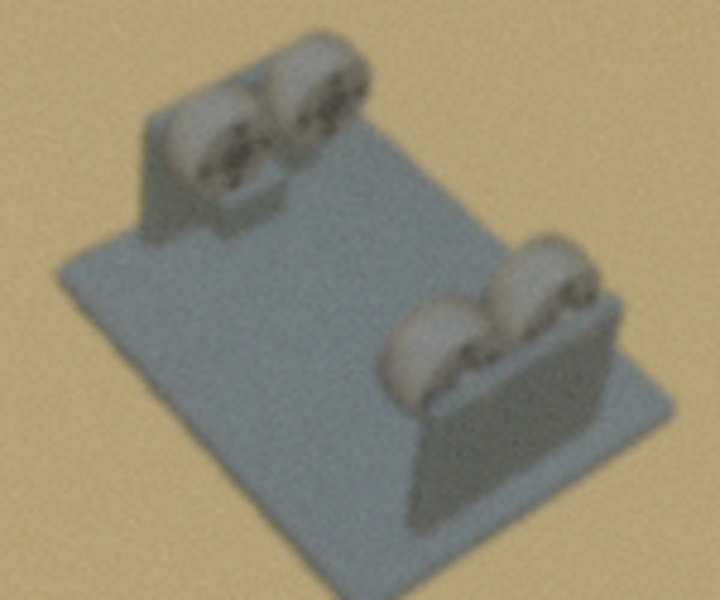

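Run:
```python
from h import *
P=lambda l,o,f:[(o[0]+(x-.5*f+.5)/f,o[1]+(y-.5*f+.5)/f) for x,y in l]
c=onplane("top",P([(155,32),(540,128),(115,185),(515,278),(43,465),(447,555)],(370,135),4.4),.061)
print(c.round(4))
for a,b in((0,1),(2,3),(4,5)): 
    v=c[a]-c[b]; print(np.hypot(*v[:2]),np.degrees(np.arctan2(v[1],v[0])))
# scene: stand base top corners z=.012
b=onplane("top",P([(103,130),(600,72),(642,488),(135,548)],(150,195),6),.012); print(b.round(4),b.mean(0))
for i in range(4):
    v=b[(i+1)%4]-b[i];print(np.hypot(*v[:2]),np.degrees(np.arctan2(v[1],v[0])))
bs=onplane("scene",P([(62,272),(675,408)],(310,280),4.8),.012);print(bs)
# depth
d=np.load('pics/top0.npy');p=pts("top",d)
im=np.load('pics/top0im.npy')
ds=np.load('pics/scene0.npy');ps=pts("scene",ds)
# wheel plane from scene depth
m=np.zeros((480,640),np.uint8); cv2.circle(m,(180+460//6,165+215//6),18,1,-1)
q=ps[m>0]; q=q[np.isfinite(q).all(1)&(ds[m>0]>0)]
for _ in range(6):
    c0=q.mean(0);n=np.linalg.svd(q-c0)[2][2]; r=(q-c0)@n; q=q[abs(r)<max(2*np.median(abs(r)),.0015)]
n*=np.sign(n[2]);print("plane",c0,n,r.std(),np.degrees(np.arcsin(n[2])),np.degrees(np.arctan2(n[1],n[0])))
print("stand depth pts base", np.median(p[255:270,195:215,2]), "table",np.median(p[200:215,280:320,2]))
```

```text
[[ 0.6998 -0.1919  0.061 ]
 [ 0.6498 -0.3675  0.061 ]
 [ 0.6273 -0.1703  0.061 ]
 [ 0.5795 -0.3515  0.061 ]
 [ 0.498  -0.1324  0.061 ]
 [ 0.4531 -0.3127  0.061 ]]
0.1826024727181481 74.0959875647688
0.18733861851251665 75.2018780534825
0.18584911598535997 76.01658433436394
[[0.5654 0.309  0.012 ]
 [0.5821 0.1336 0.012 ]
 [0.4353 0.1196 0.012 ]
 [0.4183 0.2953 0.012 ]] [0.50026802 0.21434345 0.012     ]
0.17619466191432726 -84.54153401866635
0.14754313885676626 -174.54817816972383
0.17655732818781336 95.51161776634974
0.14770741345548355 5.3111800977569
[[0.58294499 0.13806425 0.012     ]
 [0.42127802 0.29894098 0.012     ]]
plane [ 0.55602371 -0.24398853  0.07638627] [0.25174383 0.77626427 0.57796092] 0.001652019271001146 35.307251866893736 72.03203269091615
stand depth pts base 0.01210955792721724 table -0.00011333245531564007
```

Run:
```python
from h import *
def tri(a,b):
    o1,d1=ray("top",a);o2,d2=ray("scene",b)
    d1=d1[0];d2=d2[0]
    A=np.c_[d1,-d2];s=np.linalg.lstsq(A,o2-o1,rcond=None)[0]
    p,q=o1+d1*s[0],o2+d2*s[1];return (p+q)/2,np.linalg.norm(p-q)
tip=tri((405.2,206.9),(261.7,200.3));print("tip",tip)
C=np.array([.539,-.246,.063])
for yaw in(-14,-15,-16):
  a=np.radians(yaw);uy=np.array([-np.sin(a),np.cos(a),0])
  ax=uy*np.cos(np.radians(34))+[0,0,np.sin(np.radians(34))]
  E=C+.09*ax
  print(yaw,E,proj("top",E),proj("scene",E),"s44",C+.044*ax)
# lift: disc silhouette in scene : ellipse of face
p=tip[0]
# depth points of shaft, top & scene
for n in("top","scene"):
    d=np.load(f'pics/{n}0.npy');P=pts(n,d)
    uv=proj(n,p)[0].astype(int)
    sub=P[uv[1]-12:uv[1]+16,uv[0]-8:uv[0]+40].reshape(-1,3)
    r=(sub-C);t=r@ax; dist=np.linalg.norm(r-t[:,None]*ax,axis=1)
    k=(t>.03)&(t<.095)&(dist<.018)
    if k.sum()>5:
        print(n,k.sum(),sub[k].mean(0),t[k].min(),t[k].max())
        q=sub[k]
        for lo in(.03,.045,.06,.075):
            kk=(t[k]>lo)&(t[k]<lo+.015); print(lo,kk.sum(),q[kk].mean(0) if kk.any() else 0, (q[kk].mean(0)-C-ax*t[k][kk].mean()) if kk.any() else 0)
```

```text
tip (array([ 0.555227  , -0.17829716,  0.1122408 ]), np.float64(0.0009817907921682392))
-14 [ 0.55705061 -0.17360295  0.11332736] [[402.91841683 205.6809528 ]] [[262.00038724 201.24324152]] s44 [ 0.54782474 -0.21060589  0.08760449]
-15 [ 0.55831136 -0.17392901  0.11332736] [[403.06094498 205.02778332]] [[261.39555702 201.32730459]] s44 [ 0.54844111 -0.21076529  0.08760449]
-16 [ 0.55956624 -0.17427701  0.11332736] [[403.2150646 204.3776044]] [[260.78879511 201.40557386]] s44 [ 0.5490546  -0.21093543  0.08760449]
top 220 [ 0.54954338 -0.19809727  0.10352891] 0.030010149737669998 0.09043374017167596
0.03 48 [ 0.54430869 -0.2194113   0.08977498] [-0.00323192 -0.00319595  0.00587537]
0.045 49 [ 0.54704495 -0.2071068   0.09791309] [-0.0039192  -0.00283076  0.00563577]
0.06 50 [ 0.55005051 -0.19482182  0.10615696] [-0.00436121 -0.00256886  0.00544316]
0.075 71 [ 0.55428983 -0.1804704   0.1145394 ] [-0.0040279  -0.00183931  0.00426725]
scene 57 [ 0.55680205 -0.18353488  0.11017735] 0.03899208308065727 0.09175986705907689
0.03 3 [ 0.55382546 -0.21639676  0.08654161] [ 0.00565209 -0.00238808  0.00109359]
0.045 5 [ 0.5561274  -0.20706001  0.09428915] [ 0.00514353 -0.00285272  0.00196359]
0.06 3 [ 0.55900956 -0.19770488  0.10287311] [ 0.00507467 -0.00378905  0.00332612]
0.075 40 [ 0.55710878 -0.17853997  0.1137362 ] [-0.00160506 -0.00129029  0.00249473]
```

```bash
cat >> h.py <<'E'
from scipy.spatial.transform import Rotation as R
def plan(target,yvec=None):
    o=ctrl.get_obs();M=R.from_rotvec(o["tool_rot"]).as_matrix()
    d=M.T@(np.array(target)-o["tool_pos"])/.04
    turn=None
    if yvec is not None:
        y=M.T@np.r_[yvec,0.]; a=np.degrees(np.arctan2(y[2],y[1])); a=(a+90)%180-90; turn=a/5
    print("t",round(o["t"],2),"pos",o["tool_pos"].round(4),"open",round(o["opening"],4),"F",o["contact_force"].round(1),"tau",o["wrist_torque"].round(2)); print("shift units",d.round(3),"turn",turn, "q",o["q"].round(2))
    print("axes x",M[:,0].round(3),"y",M[:,1].round(3),"z",M[:,2].round(3))
E
python3 - <<'E'
from h import *
a=np.radians(-15)
plan([.546,-.2117,.0876-.008+.08],[np.cos(a),np.sin(a)])
E
```

```text
t 0.1 pos [ 0.2345 -0.5787  0.2302] open 0.0851 F [-0.  -0.   0.2] tau [ 0.   -0.07  0.03]
shift units [  1.777  -5.578 -10.663] turn -10.590461862855497 q [-1.31  0.05  1.61  0.    1.48 -0.12]
axes x [-0.     0.002 -1.   ] y [ 0.375 -0.927 -0.002] z [-0.927 -0.375 -0.   ]
```

Run:
```python
from h import *
P=np.concatenate([pts(n,np.load(f'pics/{n}0.npy')).reshape(-1,3)[(np.load(f'pics/{n}0.npy')>0).ravel()] for n in("top","scene")])
A=np.array([.2345,-.5787]);B=np.array([.546,-.2117])
u=(B-A)/np.linalg.norm(B-A);nn=np.array([-u[1],u[0]])
r=P[:,:2]-A;t=r@u;l=r@nn
for k in np.arange(-.1,.6,.05):
    m=(t>k)&(t<k+.05)&(abs(l)<.09);m2=(t>k)&(t<k+.05)&(abs(l)<.16)
    print(round(k,2),m.sum(),np.percentile(P[m,2],99.5).round(3) if m.any() else '', np.percentile(P[m2,2],99.5).round(3) if m2.any() else '')
m=(P[:,1]>-.15)&(P[:,1]<.3)&(P[:,0]>.38)&(P[:,0]<.65);print(np.percentile(P[m,2],99.9))
```

```text
-0.1 251 0.158 0.158
-0.05 1378 0.349 0.347
0.0 3735 0.4 0.399
0.05 4587 0.154 0.154
0.1 6677 0.145 0.146
0.15 3486 0.151 0.151
0.2 2664 0.005 0.15
0.25 2468 0.005 0.141
0.3 2308 0.061 0.126
0.35 2216 0.074 0.064
0.4 3227 0.12 0.119
0.45 4189 0.108 0.107
0.5 3446 0.118 0.117
0.55 3853 0.062 0.06
0.09829426446521017
```

>>> drive_tool:
  commands: "0.2 0 -0.45 -0.85 -0.9; 0.2 0 -0.9 -1.7 -1.8; 0.2 0 -1.35 -2.6 -2.7; 0.2 0 -1.8 -3.45 -3.6; 0.2 0 -2.25 -4.3 -4.5; 0.2 0 -2.7 -5.2 -5.4; 0.2 0 -3.2 -6.1 -6.2; 0.2 0 -3.6 -6.9 -7"
  newtons: 60

```text
t: 0.77
tool_pos: [0.4373, -0.3398, 0.2308]
tool_rot: [1.617, 0.883, -1.616]
contact_force: [0.1, -0.7, 0.6]
opening: 0.0343
```

Run:
```python
from h import *
a=np.radians(-15)
plan([.546,-.2117,.0876-.008+.08],[np.cos(a),np.sin(a)])
```

```text
t 0.77 pos [ 0.4373 -0.3398  0.2308] open 0.0343 F [ 0.1 -0.7  0.6] tau [ 0.06 -0.03 -0.04]
shift units [ 1.783  0.556 -4.164] turn -3.545654450809059 q [-0.8  -0.12  1.78  0.    1.48 -0.22]
axes x [-0.     0.001 -1.   ] y [ 0.841 -0.541 -0.001] z [-0.541 -0.841 -0.001]
```

>>> drive_tool:
  commands: "0.2 0 0.1 -0.85 -0.9; 0.2 0 0.2 -1.7 -1.8; 0.2 0.2 0.35 -2.5 -2.7; 0.2 0.4 0.45 -3.4 -3.5; 0.2 0.8 0.5 -4.1 -3.5; 0.2 1.0 0.5 -4.1 -3.5; 0.2 1.0 0.5 -4.1 -3.5"

```text
t: 1.35
tool_pos: [0.5413, -0.2136, 0.1879]
tool_rot: [1.402, 1.076, -1.407]
contact_force: [0.1, -1.0, -0.2]
opening: 0.0344
```

```bash
cat > look.py <<'E'
import sys
from h import *
tag=sys.argv[1]
B=dict(a.split('=') for a in sys.argv[2:])
for n,b in B.items():
    im,d=ctrl.get_image(n);np.save(f'pics/{n}{tag}.npy',d);np.save(f'pics/{n}{tag}im.npy',im)
    x0,y0,x1,y1=map(int,b.split(','));f=min(780/(x1-x0),580/(y1-y0))
    c=cv2.resize(im[y0:y1,x0:x1],None,fx=f,fy=f,interpolation=cv2.INTER_CUBIC)
    cv2.imwrite(f'pics/{n}{tag}.png',np.clip(c*1.3,0,255).astype(np.uint8));print(n,"scale",f,"off",x0,y0)
E
python3 - <<'E'
from h import *
a=np.radians(-15)
plan([.546,-.2117,.0876-.008],[np.cos(a),np.sin(a)])
E
python3 look.py 1 scene=170,80,330,260 top=370,130,500,270
```

```text
t 1.35 pos [ 0.5413 -0.2136  0.1879] open 0.0344 F [ 0.1 -1.  -0.2] tau [0.02 0.01 0.03]
shift units [ 2.707  0.117 -0.073] turn -0.06015329512395908 q [-0.5  -0.01  1.75 -0.    1.41 -0.24]
axes x [-0.005  0.002 -1.   ] y [ 0.965 -0.264 -0.006] z [-0.264 -0.965 -0.001]
scene scale 3.2222222222222223 off 170 80
top scale 4.142857142857143 off 370 130
```

View pics/scene1.png

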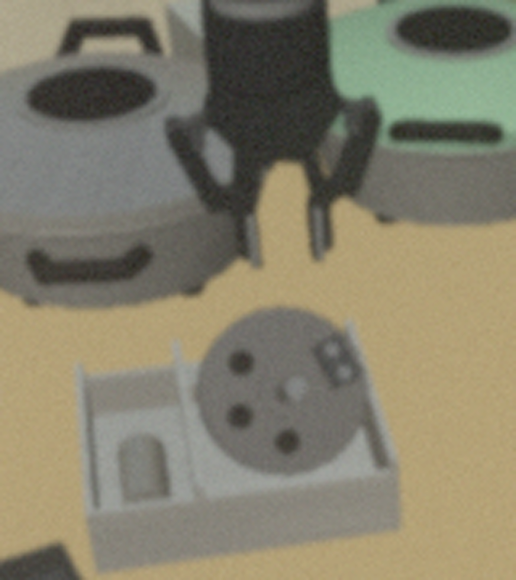

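View pics/top1.png

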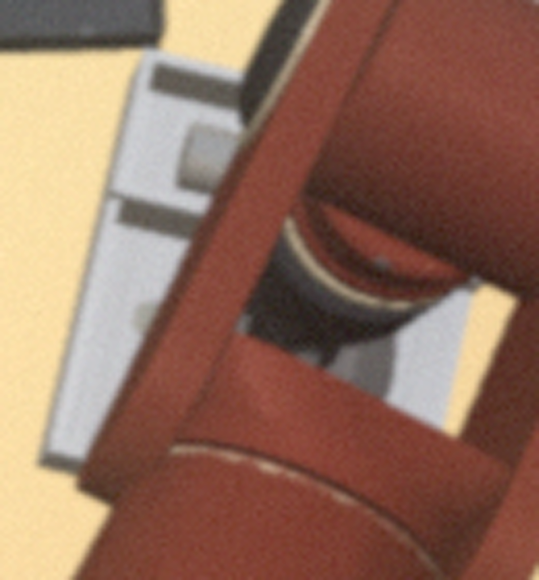

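>>> drive_tool:
  commands: "0.2 0.6 0.1 -0.07 0; 0.2 1.2 0.1 -0.07 0; 0.2 1.7 0.1 -0.07 0; 0.2 2.2 0.1 -0.07 0; 0.2 2.5 0.1 -0.07 0; 0.2 2.7 0.1 -0.07 0; 0.2 2.7 0.1 -0.07 0; 0.2 2.7 0.1 -0.07 0"

```text
t: 2.12
tool_pos: [0.5472, -0.2146, 0.0841]
tool_rot: [1.406, 1.068, -1.405]
contact_force: [0.0, -0.4, -0.5]
opening: 0.0339
```

```bash
python3 - <<'E'
from h import *
a=np.radians(-15)
plan([.546,-.2117,.0876-.008],[np.cos(a),np.sin(a)])
E
python3 look.py 2 scene=170,100,330,260
```

```text
t 2.12 pos [ 0.5472 -0.2146  0.0841] open 0.0339 F [ 0.  -0.4 -0.5] tau [ 0.02  0.05 -0.03]
shift units [ 0.113 -0.048 -0.062] turn -0.10006705931408817 q [-0.5   0.1   1.82 -0.    1.22 -0.23]
axes x [ 0.001 -0.001 -1.   ] y [ 0.964 -0.267  0.001] z [-0.267 -0.964  0.   ]
scene scale 3.625 off 170 100
```

View pics/scene2.png

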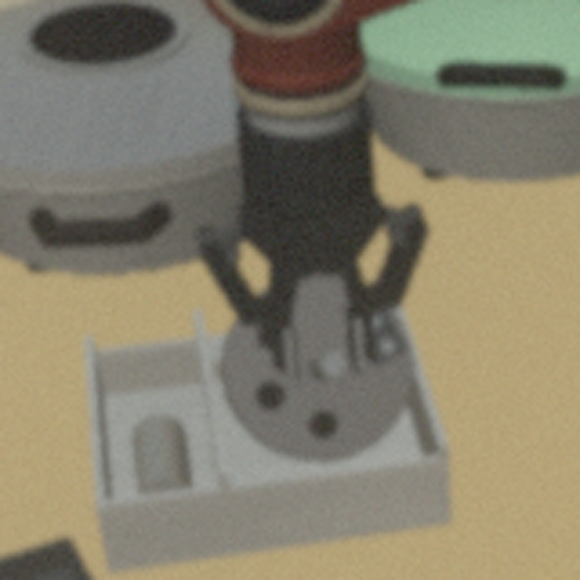

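Run:
```python
from h import *
a=np.radians(-15);uy=np.array([-np.sin(a),np.cos(a),0]);ax=uy*.829+np.array([0,0,.559])
o=ctrl.get_obs()["tool_pos"]
C=np.array([.5365,-.247,.063])
f=lambda p:((proj("scene",p)[0]-[170,100])*3.625).round(0)
print("tcp",f(o), f(o+.017*np.array([.964,-.267,0])),f(o-.017*np.array([.964,-.267,0])))
for s in(.044,.09): print(s,f(C+s*ax))
tip=C+.09*ax; ux=np.array([.966,-.259,0])
print("lateral tip-tcp by model",(tip-o)@ux,(C-o)@ux, "tri",(np.array([.5552,-.1783,.1122])-o)@ux)
# seen tip at 333,363 at known distance along uy: lateral
px=(170+333/3.625,100+363/3.625)
O,d=ray("scene",px);d=d[0]; s=((tip-O)@uy)/(d@uy);print("seen tip",O+s*d,(O+s*d-o)@ux)
```

```text
tcp [323. 368.] [296. 372.] [351. 365.]
0.044 [328. 366.]
0.09 [335. 365.]
lateral tip-tcp by model -0.002435503709458873 -0.002423895032132826 tri -0.0021529950321327817
seen tip [ 0.55656307 -0.17513393  0.11509946] -0.0016562857078774628
```

>>> drive_tool:
  commands: "0.2 0.1 -0.05 -0.06 0; 0.2 0.1 -0.05 -0.06 0; 0.6 0.1 -0.05 -0.06 0; 1 0.1 -0.05 -0.06 0; 1 0.1 -0.05 -0.06 0; 1 0.1 -0.05 -0.06 0; 1 0.1 -0.05 -0.06 0"
  newtons: 120

```text
t: 2.75
tool_pos: [0.5479, -0.2115, 0.0806]
tool_rot: [1.407, 1.064, -1.401]
contact_force: [5.2, -0.9, -1.5]
opening: 0.0118
```

```bash
python3 - <<'E'
from h import *
plan([.546,-.2117,.0876-.008])
E
python3 look.py 3 scene=170,100,330,260
```

```text
t 2.75 pos [ 0.5479 -0.2115  0.0806] open 0.0118 F [ 5.2 -0.9 -1.5] tau [-0.1  -0.96  0.11]
shift units [ 0.025 -0.045  0.017] turn None q [-0.5   0.1   1.83  0.    1.21 -0.23]
axes x [ 0.006 -0.002 -1.   ] y [ 0.964 -0.266  0.006] z [-0.266 -0.964  0.   ]
scene scale 3.625 off 170 100
```

View pics/scene3.png

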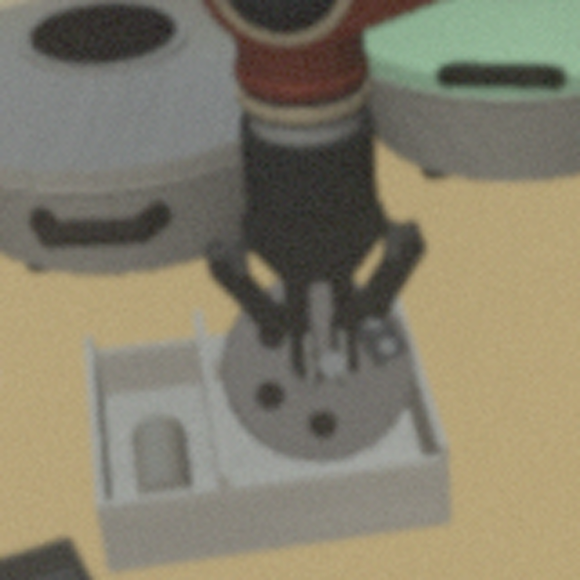

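>>> drive_tool:
  commands: "0.4 0 -0.02 0 0; 0.4 0.08 -0.02 0 0; 0.4 0.08 -0.02 0 0; 1 0.08 -0.02 0 0; 1 0.08 -0.02 0 0; 1 0.08 -0.02 0 0; 1 0.08 -0.02 0 0; 1 0.08 -0.02 0 0"
  newtons: 120

```text
t: 3.47
tool_pos: [0.5476, -0.2114, 0.0768]
tool_rot: [1.408, 1.063, -1.399]
contact_force: [7.7, -0.7, -4.4]
opening: 0.0125
```

Run:
```python
from h import *
plan([.546,-.2117,.0876-.008])
```

```text
t 3.47 pos [ 0.5476 -0.2114  0.0768] open 0.0125 F [ 7.7 -0.7 -4.4] tau [-0.22 -1.61  0.19]
shift units [-0.069 -0.035  0.018] turn None q [-0.5   0.1   1.83  0.    1.2  -0.23]
axes x [ 0.007 -0.002 -1.   ] y [ 0.964 -0.266  0.008] z [-0.266 -0.964 -0.   ]
```

>>> drive_tool:
  commands: "0.4 0 0.04 0 0; 0.4 -0.07 0.04 0 0; 0.4 -0.07 0.04 0 0; 1 -0.07 0.04 0 0; 1 -0.07 0.04 0 0; 1 -0.07 0.04 0 0; 1 -0.07 0.04 0 0; 1 -0.07 0.04 0 0"
  newtons: 120

```text
t: 4.13
tool_pos: [0.5478, -0.2117, 0.0797]
tool_rot: [1.406, 1.066, -1.402]
contact_force: [5.6, -1.0, -0.8]
opening: 0.0123
```

>>> drive_tool:
  commands: "1 -0.08 0 -0.13 0; 1 -0.16 0 -0.26 0; 1 -0.24 0 -0.39 0; 1 -0.24 0 -0.39 0"
  newtons: 120

```text
t: 4.47
tool_pos: [0.5514, -0.1958, 0.0881]
tool_rot: [1.405, 1.068, -1.403]
contact_force: [6.8, -1.6, -5.4]
opening: 0.012
```

```bash
python3 - <<'E'
from h import *
plan([.546,-.2117,.0876-.008])
E
python3 look.py 4 scene=170,100,330,260
```

```text
t 4.47 pos [ 0.5514 -0.1958  0.0881] open 0.012 F [ 6.8 -1.6 -5.4] tau [-0.09 -1.31  0.26]
shift units [ 0.212 -0.024  0.418] turn None q [-0.47  0.09  1.83  0.    1.23 -0.2 ]
axes x [ 0.002 -0.    -1.   ] y [ 0.964 -0.266  0.002] z [-0.266 -0.964 -0.   ]
scene scale 3.625 off 170 100
```

View pics/scene4.png

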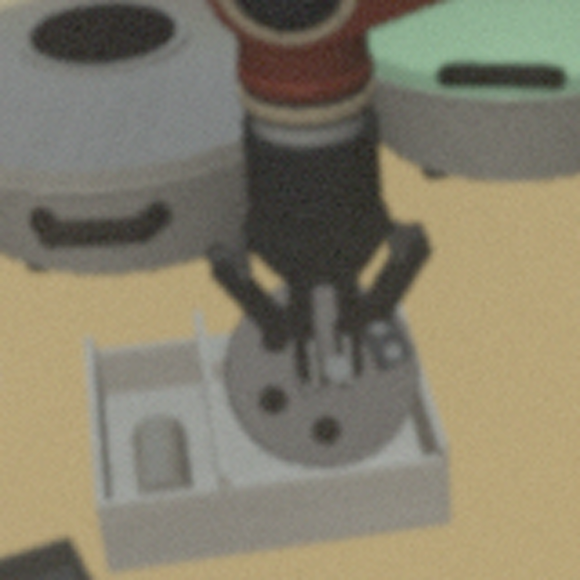

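>>> drive_tool:
  commands: "1 -0.1 0 -0.15 0; 1 -0.2 0 -0.3 0; 1 -0.3 0 -0.45 0; 1 -0.4 0 -0.6 0; 1 -0.5 0 -0.75 0; 1 -0.5 0 -0.75 0; 1 -0.5 0 -0.75 0"

```text
t: 5.1
tool_pos: [0.5569, -0.167, 0.1074]
tool_rot: [1.402, 1.073, -1.408]
contact_force: [-3.3, -3.6, -6.7]
opening: 0.0116
```

```bash
python3 - <<'E'
from h import *
plan([.546,-.2117,.0876-.008])
E
python3 look.py 5 scene=170,100,330,260
```

```text
t 5.1 pos [ 0.5569 -0.167   0.1074] open 0.0116 F [-3.3 -3.6 -6.7] tau [-0.41  0.47  0.01]
shift units [0.697 0.037 1.148] turn None q [-0.42  0.06  1.82 -0.    1.27 -0.15]
axes x [-0.004  0.    -1.   ] y [ 0.964 -0.266 -0.004] z [-0.266 -0.964  0.001]
scene scale 3.625 off 170 100
```

View pics/scene5.png

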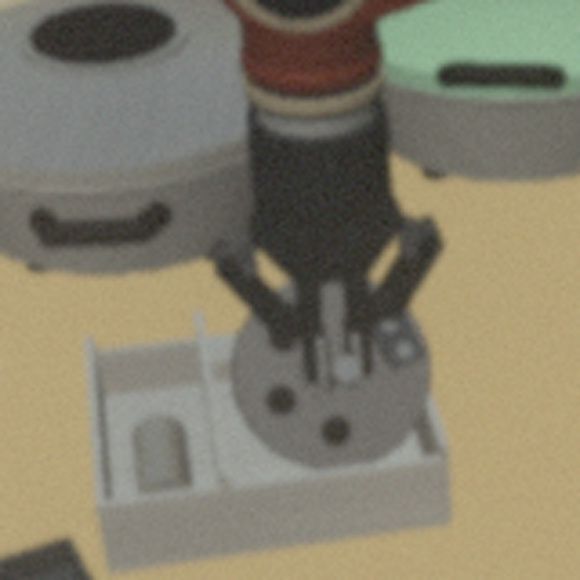

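>>> drive_tool:
  commands: "1 -0.2 0 0 0; 1 -0.5 0 0 0; 1 -0.9 0 0 0; 1 -1.3 0 0 0; 1 -1.8 0 0 0; 1 -2.3 0 0 0; 1 -2.7 0 0 0; 1 -3.0 0 0 0"

```text
t: 5.82
tool_pos: [0.5599, -0.1671, 0.2325]
tool_rot: [1.408, 1.066, -1.401]
contact_force: [-0.0, -0.3, -6.4]
opening: 0.0115
```

```bash
python3 - <<'E'
from h import *
a=np.radians(5.3); plan([.546,-.2117,.0876-.008],[np.cos(a),np.sin(a)])
E
python3 look.py 6 scene=150,50,350,260 top=350,130,500,270
```

```text
t 5.82 pos [ 0.5599 -0.1671  0.2325] open 0.0115 F [-0.  -0.3 -6.4] tau [ 0.26 -0.16  0.02]
shift units [ 3.822 -0.058  1.17 ] turn -4.149497686712624 q [-0.42 -0.05  1.71  0.    1.47 -0.15]
axes x [ 0.005 -0.    -1.   ] y [ 0.964 -0.266  0.005] z [-0.266 -0.964 -0.001]
scene scale 2.761904761904762 off 150 50
top scale 4.142857142857143 off 350 130
```

View pics/scene6.png

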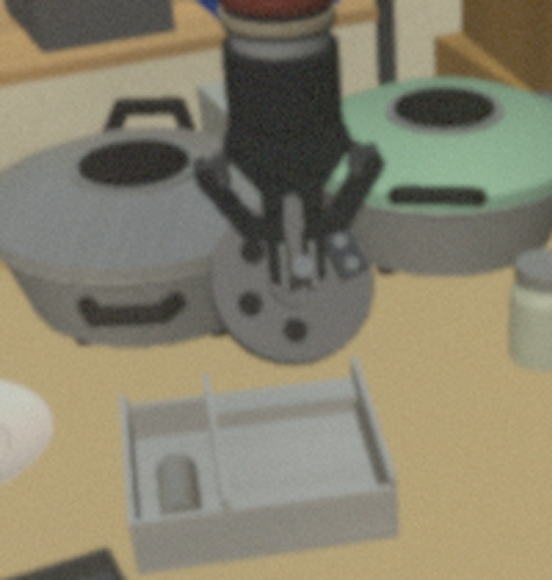

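View pics/top6.png

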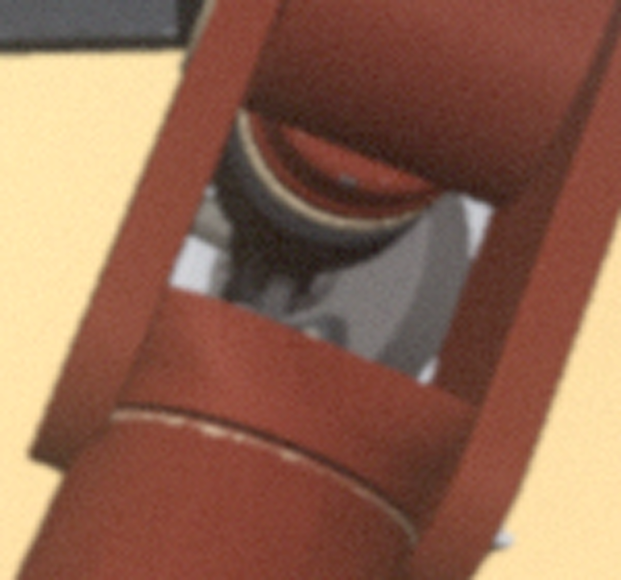

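```bash
cat >> h.py <<'E'
def face(tag,uv,r=14,nm="scene",lo=0.0):
    d=np.load(f'pics/{nm}{tag}.npy');P=pts(nm,d)
    m=np.zeros((480,640),np.uint8);cv2.circle(m,uv,r,1,-1)
    q=P[(m>0)&(d>0)]
    rng=np.random.default_rng(0);best=None
    for _ in range(400):
        a,b,c=q[rng.choice(len(q),3,replace=False)];n=np.cross(b-a,c-a)
        if np.linalg.norm(n)<1e-5: continue
        n/=np.linalg.norm(n);k=abs((q-a)@n)<.0025
        if best is None or k.sum()>best.sum():best=k
    q=q[best];c=q.mean(0);n=np.linalg.svd(q-c)[2][2];n*=np.sign(n[1])
    print("face inl",best.sum(),len(best),"c",c.round(4),"n",n.round(3),"tilt",np.degrees(np.arcsin(n[2])).round(1),"az",np.degrees(np.arctan2(n[1],n[0])).round(1))
    return c,n
E
python3 - <<'E'
from h import *
u=(150+int(290/2.76),50+int(315/2.76)); face(6,u,13)
E
```

```text
face inl 336 529 c [ 0.5655 -0.1769  0.1991] n [0.183 0.798 0.575] tilt 35.1 az 77.1
```

```bash
cat >> h.py <<'E'
S=np.array([.501,.2155,0]);aS=np.radians(5.3);uxS=np.array([np.cos(aS),np.sin(aS),0]);uyS=np.array([-np.sin(aS),np.cos(aS),0])
def splan(x,y,z): plan(S+x*uxS+y*uyS+[0,0,z],uxS[:2])
E
python3 -c "
from h import *
splan(0,.04,.2325)"
```

```text
t 5.92 pos [ 0.5605 -0.1677  0.233 ] open 0.0117 F [ 1.1  0.4 -6. ] tau [ 0.21 -0.14  0.05]
shift units [-0.02  -4.34  -9.773] turn -4.148985033323731 q [-0.42 -0.05  1.71  0.    1.47 -0.15]
axes x [ 0.007 -0.002 -1.   ] y [ 0.964 -0.266  0.008] z [-0.266 -0.964  0.   ]
```

>>> drive_tool:
  commands: "1 0 -0.15 -0.35 -0.15; 1 0 -0.4 -0.9 -0.4; 1 0 -0.7 -1.6 -0.7; 1 0 -1.0 -2.3 -1; 1 0 -1.35 -3.0 -1.3; 1 0 -1.65 -3.7 -1.6; 1 0 -2.0 -4.4 -1.9; 1 0 -2.3 -5.1 -2.2"

```text
t: 6.58
tool_pos: [0.5226, 0.056, 0.2268]
tool_rot: [1.265, 1.175, -1.267]
contact_force: [1.1, -0.1, -7.1]
opening: 0.0115
```

```bash
python3 -c "
from h import *
splan(0,.04,.2325)"
```

```text
t 6.58 pos [0.5226 0.056  0.2268] open 0.0115 F [ 1.1 -0.1 -7.1] tau [ 0.24 -0.12  0.04]
shift units [-0.134 -1.01  -4.92 ] turn -1.9324525829675423 q [-0.04 -0.18  1.85  0.    1.48  0.04]
axes x [-0.003  0.001 -1.   ] y [ 0.997 -0.076 -0.003] z [-0.076 -0.997 -0.001]
```

>>> drive_tool:
  commands: "1 -0.02 -0.15 -0.7 -0.3; 1 -0.05 -0.3 -1.4 -0.6; 1 -0.08 -0.45 -2.1 -0.9; 1 -0.1 -0.6 -2.8 -1.2; 1 -0.1 -0.75 -3.5 -1.5; 1 -0.1 -0.85 -4.1 -1.8; 1 -0.1 -0.95 -4.6 -1.9; 1 -0.1 -1.0 -4.85 -1.9"

```text
t: 7.25
tool_pos: [0.4977, 0.2531, 0.2308]
tool_rot: [1.141, 1.254, -1.143]
contact_force: [0.2, -0.6, -7.3]
opening: 0.0122
```

>>> drive_tool:
  commands: "1 0 0 0 0; 1 0 0 0 0; 1 0 0 0 0; 1 0 0 0 0"

```text
t: 7.58
tool_pos: [0.4995, 0.2494, 0.2321]
tool_rot: [1.144, 1.249, -1.146]
contact_force: [0.1, -0.3, -7.2]
opening: 0.0118
```

```bash
python3 -c "
from h import *
splan(0,.04,.2325)"; python3 look.py 7 scene=280,180,480,400 top=130,130,300,290
```

```text
t 7.58 pos [0.4995 0.2494 0.2321] open 0.0118 F [ 0.1 -0.3 -7.2] tau [ 0.24 -0.02 -0.01]
shift units [-0.009 -0.042 -0.151] turn -0.06567943998268504 q [ 0.33 -0.11  1.77 -0.    1.48  0.24]
axes x [-0.001 -0.001 -1.   ] y [ 0.996  0.087 -0.001] z [ 0.087 -0.996  0.   ]
scene scale 2.6363636363636362 off 280 180
top scale 3.625 off 130 130
```

View pics/scene7.png

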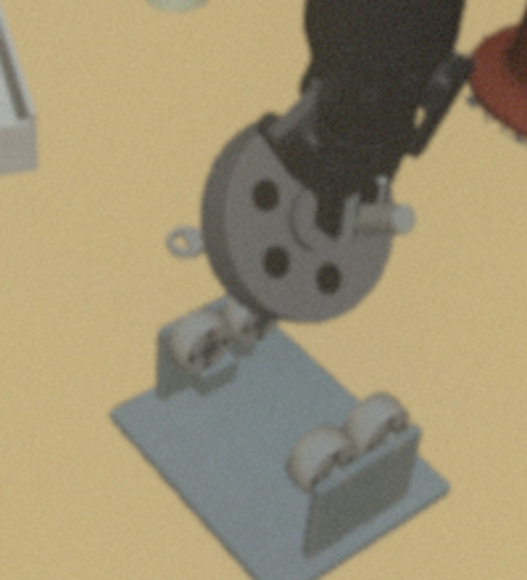

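View pics/top7.png

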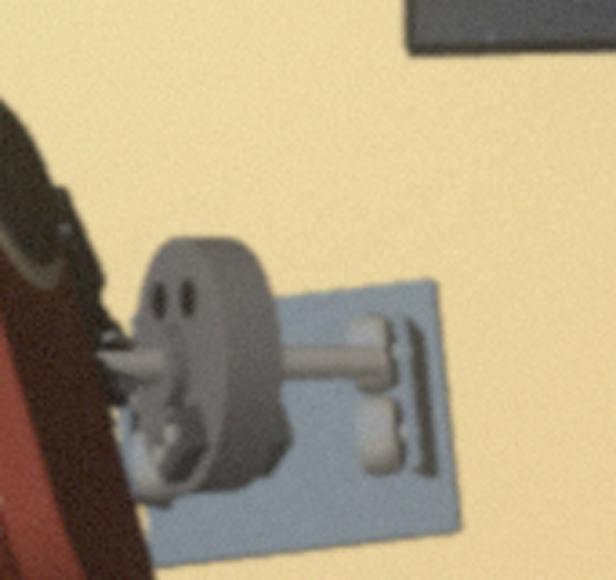

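Run:
```python
from h import *
P=lambda l,o,f:[(o[0]+(x-.5*f+.5)/f,o[1]+(y-.5*f+.5)/f) for x,y in l]
r=onplane("top",P([(128,240),(143,370),(492,195),(508,330)],(150,195),6),.097)
L=(r[0]+r[1])/2;Rr=(r[2]+r[3])/2
print(L,Rr,(L+Rr)/2,np.linalg.norm(L-Rr),np.degrees(np.arctan2(*(L-Rr)[[1,0]])))
e=onplane("top",P([(392,362),(290,360)],(130,130),3.625),.163)
print("end stand frame",(e-S)@uxS,(e-S)@uyS)
i=face(7,(280+int(290/2.636),180+int(250/2.636)),14)
im=np.load('pics/top7im.npy')
```

```text
[0.49254668 0.27132076 0.097     ] [0.50371652 0.1539794  0.097     ] [0.4981316  0.21265008 0.097     ] 0.11787180038498118 95.43765813076759
end stand frame [0.0019897  0.00882353] [-0.08237201 -0.03196846]
face inl 462 610 c [0.5276 0.2337 0.2138] n [-0.098  0.811  0.577] tilt 35.2 az 96.9
```

```bash
sed -i 's/^S=np.array.*;aS/S=np.array([.4995,.2135,0]);aS/' h.py; python3 -c "
from h import *
splan(-.003,.046,.176)"
```

```text
t 7.68 pos [0.4996 0.2495 0.2324] open 0.0121 F [-0.1  1.4 -8.1] tau [ 0.32 -0.   -0.02]
shift units [ 1.411 -0.163 -0.253] turn -0.06702180521111814 q [ 0.33 -0.11  1.77 -0.    1.48  0.24]
axes x [-0. -0. -1.] y [ 0.996  0.087 -0.   ] z [ 0.087 -0.996  0.   ]
```

>>> drive_tool:
  commands: "1 0.2 -0.05 -0.1 0; 1 0.5 -0.1 -0.2 0; 1 0.8 -0.16 -0.25 0; 1 1.1 -0.16 -0.25 0; 1 1.3 -0.16 -0.25 0; 1 1.4 -0.16 -0.25 0; 1 1.4 -0.16 -0.25 0; 1 1.4 -0.16 -0.25 0"

```text
t: 8.35
tool_pos: [0.4923, 0.2597, 0.1763]
tool_rot: [1.144, 1.25, -1.144]
contact_force: [0.2, 0.2, -7.8]
opening: 0.0117
```

```bash
python3 -c "
from h import *
splan(-.003,.046,.176)"; python3 look.py 8 scene=280,180,480,400 top=130,130,300,290
```

```text
t 8.35 pos [0.4923 0.2597 0.1763] open 0.0117 F [ 0.2  0.2 -7.8] tau [ 0.31 -0.    0.02]
shift units [ 0.007 -0.001  0.017] turn -0.051754867678624805 q [ 0.35 -0.07  1.83 -0.    1.38  0.26]
axes x [-0. -0. -1.] y [ 0.996  0.088 -0.   ] z [ 0.088 -0.996  0.   ]
scene scale 2.6363636363636362 off 280 180
top scale 3.625 off 130 130
```

View pics/scene8.png

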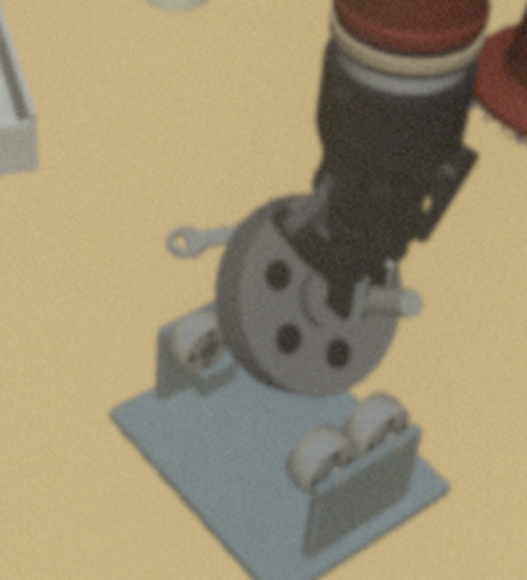

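View pics/top8.png

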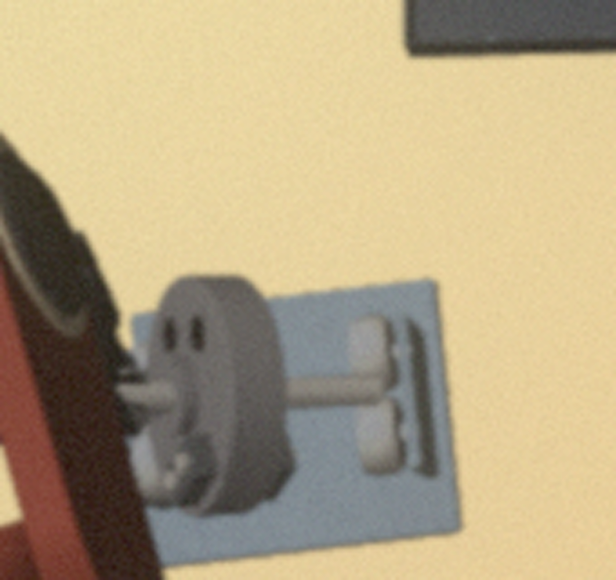

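>>> drive_tool:
  commands: "1 0.1 -0.05 0 0; 1 0.2 -0.05 0 0; 1 0.3 -0.05 0 0; 1 0.35 -0.05 0 0; 1 0.35 -0.05 0 0"

```text
t: 8.87
tool_pos: [0.4912, 0.2598, 0.1631]
tool_rot: [1.145, 1.248, -1.141]
contact_force: [2.6, 1.9, -4.6]
opening: 0.0117
```

```bash
python3 -c "
from h import *
splan(-.003,.046,.162)"
```

```text
t 8.87 pos [0.4912 0.2598 0.1631] open 0.0117 F [ 2.6  1.9 -4.6] tau [ 0.27 -0.64  0.29]
shift units [0.027 0.024 0.022] turn -0.04252233098632132 q [ 0.35 -0.06  1.84 -0.    1.36  0.26]
axes x [ 0.003  0.    -1.   ] y [0.996 0.089 0.003] z [ 0.089 -0.996 -0.   ]
```

>>> drive_tool:
  commands: "1 0 0.03 0 0; 1 0.1 0.03 0.02 0; 1 0.2 0.03 0.04 0; 1 0.3 0.03 0.05 0; 1 0.4 0.03 0.06 0; 1 0.5 0.03 0.07 0; 1 0.5 0.03 0.07 0"
  newtons: 50

```text
t: 9.45
tool_pos: [0.4942, 0.2567, 0.1439]
tool_rot: [1.145, 1.244, -1.138]
contact_force: [7.0, 1.0, 0.6]
opening: 0.0116
```

```bash
python3 -c "
from h import *
splan(-.003,.041,.128)"; python3 look.py 9 scene=280,180,480,400 top=130,130,300,290
```

```text
t 9.45 pos [0.4942 0.2567 0.1439] open 0.0116 F [7.  1.  0.6] tau [-0.55 -1.73  0.74]
shift units [ 0.398 -0.046  0.063] turn -0.02853047721956159 q [ 0.35 -0.04  1.86 -0.    1.32  0.26]
axes x [ 0.007 -0.001 -1.   ] y [0.996 0.09  0.007] z [ 0.09  -0.996  0.001]
scene scale 2.6363636363636362 off 280 180
top scale 3.625 off 130 130
```

View pics/scene9.png

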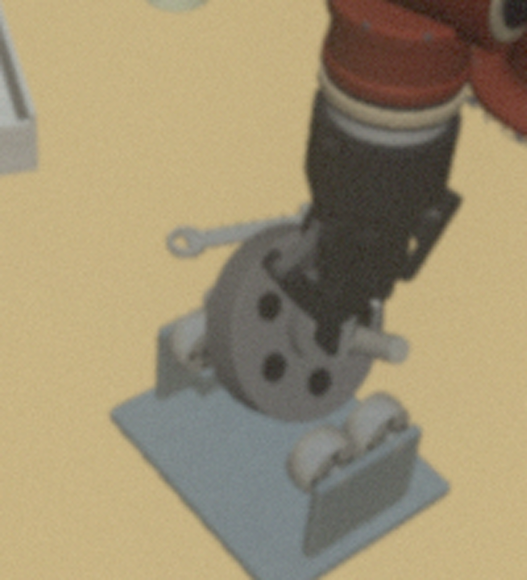

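View pics/top9.png

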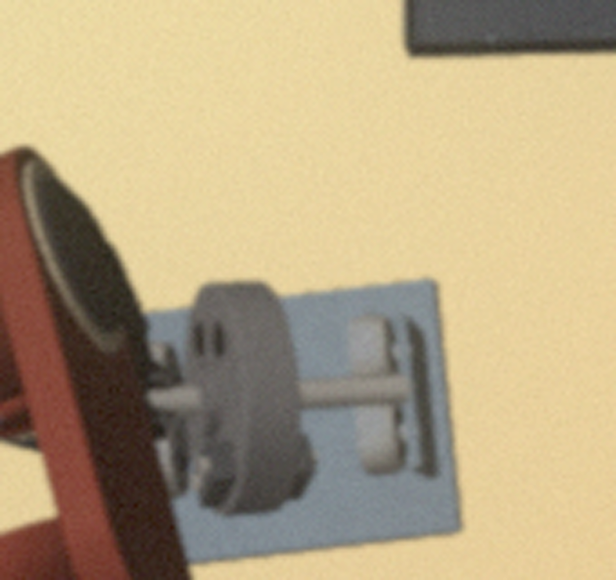

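>>> drive_tool:
  commands: "1 0 0.05 0 0; 1 0.1 0.1 0.02 0; 1 0.2 0.1 0.04 0; 1 0.3 0.1 0.06 0; 1 0.4 0.1 0.07 0; 1 0.4 0.1 0.07 0"
  newtons: 50

```text
t: 10.05
tool_pos: [0.4953, 0.2535, 0.1242]
tool_rot: [1.141, 1.249, -1.146]
contact_force: [2.4, -10.5, -1.3]
opening: 0.0119
```

```bash
python3 -c "
from h import *
splan(0,.037,.1046)"; python3 look.py 10 scene=280,180,480,400 top=130,130,300,290
```

```text
t 10.05 pos [0.4953 0.2535 0.1242] open 0.0119 F [  2.4 -10.5  -1.3] tau [-0.56 -0.98  0.8 ]
shift units [0.491 0.014 0.079] turn -0.04243219621501169 q [ 0.34 -0.02  1.87 -0.    1.29  0.25]
axes x [-0.001 -0.002 -1.   ] y [ 0.996  0.089 -0.002] z [ 0.089 -0.996  0.002]
scene scale 2.6363636363636362 off 280 180
top scale 3.625 off 130 130
```

View pics/top10.png

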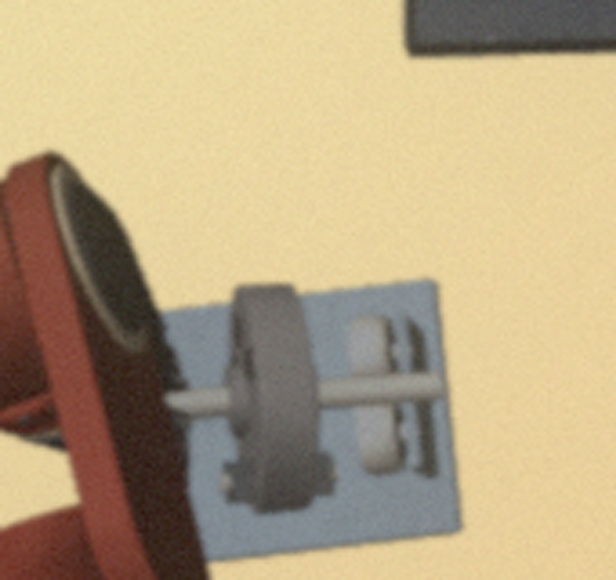

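View pics/scene10.png

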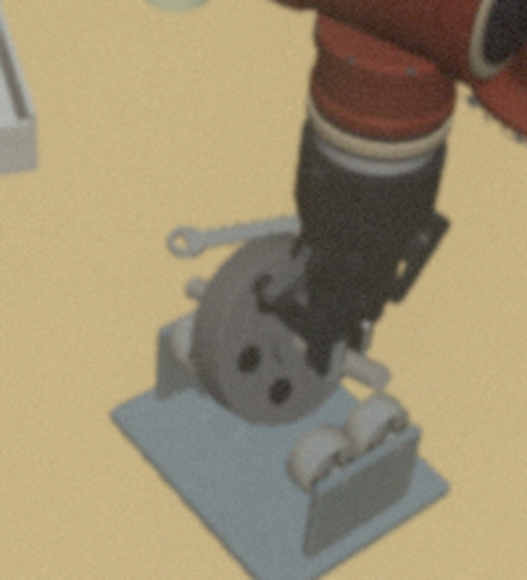

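```bash
cat >> h.py <<'E'
def st(p): return np.stack([(p-S)@uxS,(p-S)@uyS,p[...,2]],-1)
def shaft(tag,p0,p1,w=3,nm="top",sc=3.625,off=(130,130)):
    d=np.load(f'pics/{nm}{tag}.npy');P=st(pts(nm,d))
    a=np.array(off)+np.array(p0)/sc;b=np.array(off)+np.array(p1)/sc
    m=np.zeros((480,640),np.uint8);cv2.line(m,tuple(a.round().astype(int)),tuple(b.round().astype(int)),1,w)
    q=P[(m>0)&(d>0)]
    for k in range(3):
        cx=np.polyfit(q[:,1],q[:,0],1);cz=np.polyfit(q[:,1],q[:,2],1);r=q[:,2]-np.polyval(cz,q[:,1]);q=q[abs(r)<max(.003,2*r.std())]
    print("shaft pts",len(q),"y",q[:,1].min().round(4),q[:,1].max().round(4),"x(y)",cx.round(4),"ztop(y)",cz.round(4),"tilt",np.degrees(np.arctan(cz[0])).round(1))
    return cx,cz
def rim(tag,box,nm="top",zmin=.12):
    d=np.load(f'pics/{nm}{tag}.npy');P=st(pts(nm,d))[box[1]:box[3],box[0]:box[2]].reshape(-1,3)
    P=P[(P[:,2]>zmin)&(P[:,2]<.3)&np.isfinite(P).all(1)]
    print("rim n",len(P),"x",np.percentile(P[:,0],[2,50,98]).round(4),"y",np.percentile(P[:,1],[2,50,98]).round(4),"zmax",np.percentile(P[:,2],98).round(4))
    return P
E
python3 - <<'E'
from h import *
shaft(10,(325,392),(435,387)); rim(10,(193,206,222,275))
E
```

```text
shaft pts 148 y -0.0938 -0.0338 x(y) [0.0118 0.0002] ztop(y) [0.3838 0.125 ] tilt 21.0
rim n 1329 x [-0.0561 -0.0079  0.0532] y [-0.0387 -0.0191  0.01  ] zmax 0.1738
```

>>> drive_tool:
  commands: "1 0.1 0 0 0; 1 0.2 0 0 0; 1 0.3 0 0 0; 1 0.4 0 0 0; 1 0.5 0 0 0; 1 0.5 0 0 0"
  newtons: 50

```text
t: 10.65
tool_pos: [0.494, 0.2551, 0.1056]
tool_rot: [1.144, 1.254, -1.148]
contact_force: [-2.8, 4.2, -0.4]
opening: 0.012
```

```bash
python3 -c "
from h import *
splan(0,.037,.087)"; python3 look.py 11 scene=280,180,480,400 top=130,130,300,290
python3 - <<'E'
from h import *
shaft(11,(335,392),(435,387)); rim(11,(193,206,222,275))
E
```

```text
t 10.65 pos [0.494  0.2551 0.1056] open 0.012 F [-2.8  4.2 -0.4] tau [ 0.35  0.36 -0.14]
shift units [0.464 0.045 0.125] turn -0.0665511358122842 q [0.34 0.   1.88 0.   1.26 0.25]
axes x [-0.005  0.001 -1.   ] y [ 0.996  0.087 -0.005] z [ 0.087 -0.996 -0.002]
scene scale 2.6363636363636362 off 280 180
top scale 3.625 off 130 130
shaft pts 140 y -0.0965 -0.0363 x(y) [0.0297 0.0012] ztop(y) [0.1759 0.1116] tilt 10.0
rim n 994 x [-0.0541 -0.0052  0.0519] y [-0.0318 -0.0179  0.0053] zmax 0.1627
```

View pics/top11.png

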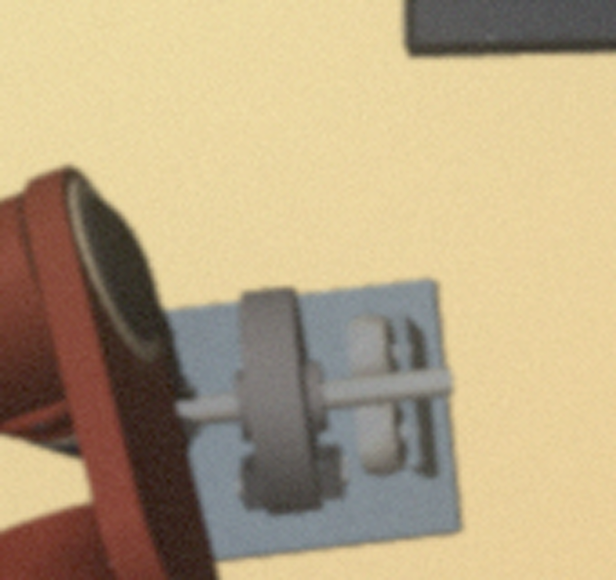

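View pics/scene11.png

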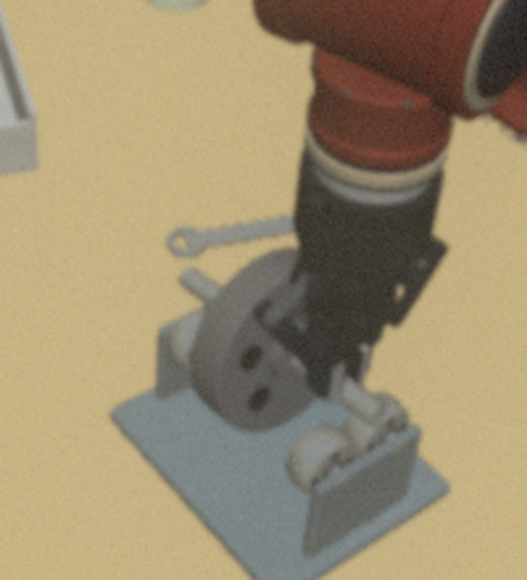

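>>> drive_tool:
  commands: "1 0.08 0 0.03 -0.1; 1 0.16 -0.02 0.06 -0.2; 1 0.24 -0.02 0.1 -0.2; 1 0.3 -0.02 0.1 -0.2; 1 0.35 -0.02 0.1 -0.2; 1 0.35 -0.02 0.1 -0.2"
  newtons: 50

```text
t: 11.25
tool_pos: [0.4957, 0.2537, 0.0939]
tool_rot: [1.139, 1.261, -1.128]
contact_force: [-3.4, 13.3, 3.9]
opening: 0.0118
```

```bash
python3 -c "
from h import *
splan(0,.037,.087)"; python3 look.py 12 scene=280,180,480,400 top=130,130,300,290
python3 - <<'E'
from h import *
shaft(12,(335,392),(435,387)); rim(12,(193,206,222,275))
E
```

```text
t 11.25 pos [0.4957 0.2537 0.0939] open 0.0118 F [-3.4 13.3  3.9] tau [ 1.92  0.52 -0.66]
shift units [0.173 0.001 0.087] turn 0.1274164464051637 q [0.34 0.01 1.89 0.01 1.23 0.23]
axes x [ 0.001  0.008 -1.   ] y [0.995 0.103 0.002] z [ 0.103 -0.995 -0.008]
scene scale 2.6363636363636362 off 280 180
top scale 3.625 off 130 130
shaft pts 137 y -0.0967 -0.0363 x(y) [0.047  0.0023] ztop(y) [0.0547 0.104 ] tilt 3.1
rim n 1002 x [-0.0511 -0.0039  0.0511] y [-0.0257 -0.014   0.0019] zmax 0.1568
```

View pics/scene12.png

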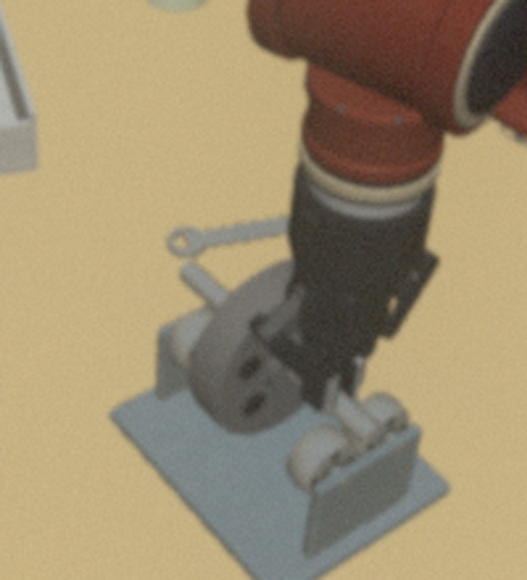

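View pics/top12.png

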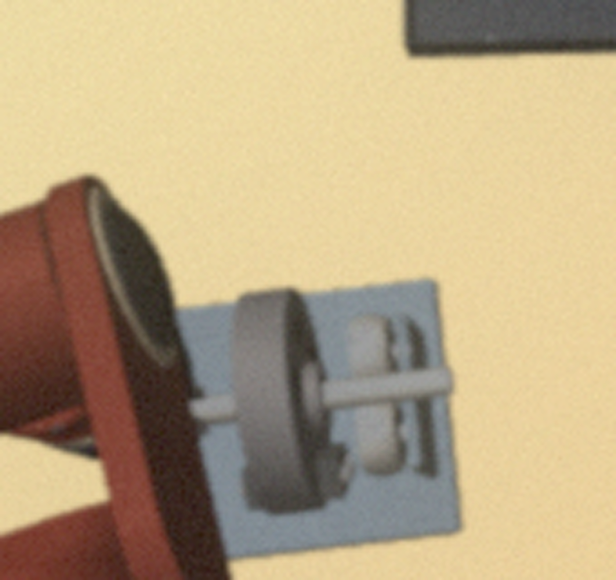

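>>> drive_tool:
  commands: "1 0.05 0 0 0; 1 0.1 0 0 0; 1 0.14 0 0 0; 1 0.14 0 0 0"
  newtons: 50

```text
t: 11.68
tool_pos: [0.4969, 0.2536, 0.0913]
tool_rot: [1.137, 1.259, -1.125]
contact_force: [-6.7, 9.2, 14.8]
opening: 0.0118
```

```bash
python3 -c "
from h import *
splan(0,.037,.087)"; python3 look.py 13 scene=280,180,480,400 top=130,130,300,290
python3 - <<'E'
from h import *
shaft(13,(335,392),(435,383)); rim(13,(193,206,222,275))
E
```

```text
t 11.68 pos [0.4969 0.2536 0.0913] open 0.0118 F [-6.7  9.2 14.8] tau [ 1.43  1.02 -0.1 ]
shift units [ 0.107 -0.03   0.078] turn 0.15017843068582123 q [0.34 0.02 1.89 0.01 1.23 0.23]
axes x [ 0.003  0.007 -1.   ] y [0.994 0.105 0.004] z [ 0.105 -0.994 -0.006]
scene scale 2.6363636363636362 off 280 180
top scale 3.625 off 130 130
shaft pts 139 y -0.0973 -0.0375 x(y) [0.0347 0.0022] ztop(y) [-0.0002  0.1012] tilt -0.0
rim n 961 x [-0.0501 -0.0047  0.0517] y [-0.022  -0.0109  0.0047] zmax 0.1556
```

View pics/scene13.png

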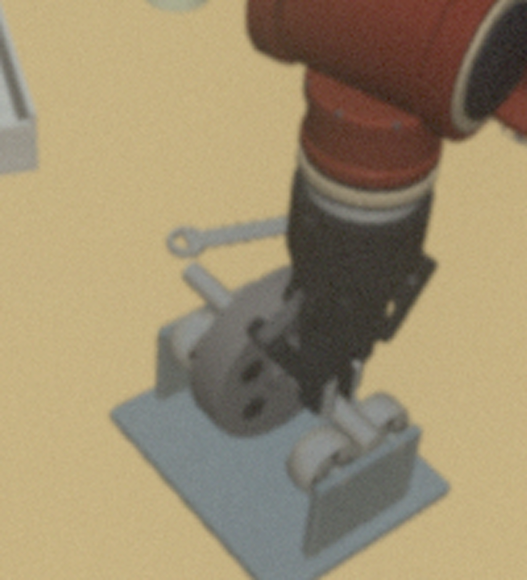

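>>> drive_tool:
  commands: "0.5 -0.07 0 0 0; 0.45 -0.1 0 0 0; 0.4 -0.15 0 0 0; 0.35 -0.35 0 0 0; 0.3 -0.8 0 0 0; 0.3 -1.5 0 0 0; 0.3 -2.2 0 0 0; 0.3 -3 0 0 0"
  newtons: 50

```text
t: 12.45
tool_pos: [0.4946, 0.2496, 0.2069]
tool_rot: [1.129, 1.258, -1.134]
contact_force: [0.4, -0.6, 0.3]
opening: 0.0298
```

```bash
python3 -c "
from h import *
splan(0,0.037,.187)"; python3 look.py 14 scene=280,180,480,400 top=130,130,300,290
python3 - <<'E'
from h import *
shaft(14,(335,392),(435,383)); rim(14,(193,206,222,275))
E
```

```text
t 12.45 pos [0.4946 0.2496 0.2069] open 0.0298 F [ 0.4 -0.6  0.3] tau [ 0.04  0.01 -0.01]
shift units [ 0.497  0.041 -0.015] turn 0.1442697771895638 q [ 0.33 -0.1   1.8  -0.    1.44  0.23]
axes x [-0.003 -0.002 -1.   ] y [ 0.994  0.105 -0.003] z [ 0.105 -0.994  0.001]
scene scale 2.6363636363636362 off 280 180
top scale 3.625 off 130 130
shaft pts 133 y -0.0973 -0.0357 x(y) [0.0294 0.002 ] ztop(y) [0.0065 0.1021] tilt 0.4
rim n 994 x [-0.0504 -0.0041  0.0509] y [-0.0231 -0.012   0.0038] zmax 0.1559
```

View pics/scene14.png

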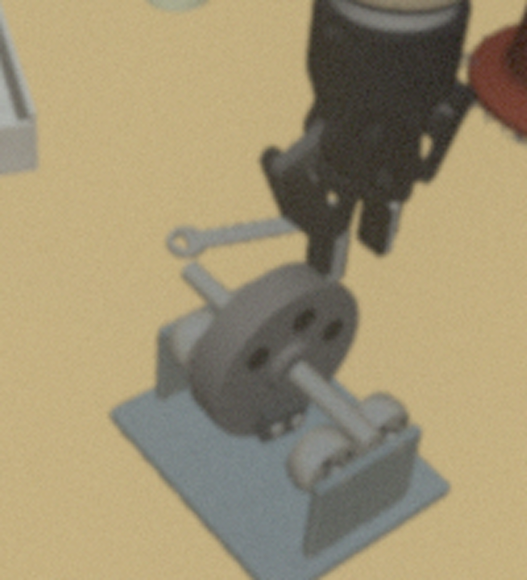

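View pics/top14.png

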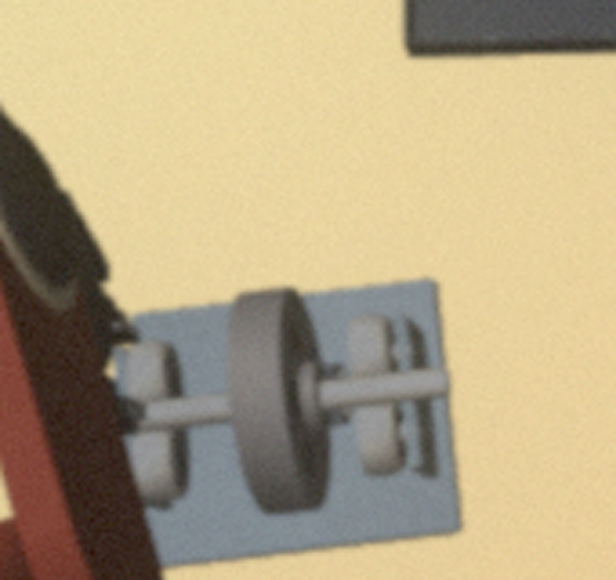

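>>> drive_tool:
  commands: "0 -0.1 0 0.1 1.3; 0 -0.2 0 0.2 2.6; 0 -0.3 0 0.3 3.9; -0.5 -0.3 0 0.5 5.2; -0.5 -0.3 0 0.7 6.5; -0.5 -0.3 0 0.9 7.8; -0.5 -0.3 0 1.0 9; -0.5 -0.3 0 1.1 9"

```text
t: 13.22
tool_pos: [0.4998, 0.2059, 0.2183]
tool_rot: [1.69, 0.805, -1.692]
contact_force: [-0.3, -0.3, 0.7]
opening: 0.0642
```

```bash
python3 -c "
from h import *
plan(S-.008*uyS+[0,0,.215],uyS[:2])"
```

```text
t 13.22 pos [0.4998 0.2059 0.2183] open 0.0642 F [-0.3 -0.3  0.7] tau [ 0.02 -0.   -0.01]
shift units [0.083 0.013 0.   ] turn 9.123699460800896 q [ 0.25 -0.14  1.82 -0.    1.46  0.94]
axes x [-0.001 -0.001 -1.   ] y [ 0.776 -0.63  -0.   ] z [-0.63  -0.776  0.001]
```

>>> drive_tool:
  commands: "-0.5 0 0 0 1.3; -0.5 0 0 0 2.6; -0.5 0 0 0 3.9; -0.5 0 0 0 5.2; -0.5 0 0 0 6.5; -0.5 0 0 0 7.8; -0.5 0 0 0 9; -0.5 0 0 0 9.1"

```text
t: 13.88
tool_pos: [0.4999, 0.2064, 0.2185]
tool_rot: [2.171, 0.105, -2.172]
contact_force: [0.7, 0.5, 0.2]
opening: 0.064
```

>>> drive_tool:
  commands: "-0.5 0 0 0 0; -0.5 0 0 0 0; -0.5 0 0 0 0; -0.5 0 0 0 0; -0.5 0 0 0 0; -0.5 0 0 0 0; -0.5 0 0 0 0; -0.5 0 0 0 0"

```text
t: 14.55
tool_pos: [0.5001, 0.2067, 0.2189]
tool_rot: [2.172, 0.105, -2.172]
contact_force: [-0.7, -0.5, 0.5]
opening: 0.0641
```

```bash
python3 -c "
from h import *
plan(S-.008*uyS+[0,0,.215],uyS[:2])"; python3 look.py 15 scene=280,180,480,400 top=130,130,300,290
python3 - <<'E'
from h import *
shaft(15,(335,392),(435,383))
E
```

```text
t 14.55 pos [0.5001 0.2067 0.2189] open 0.0641 F [-0.7 -0.5  0.5] tau [-0.02 -0.02 -0.01]
shift units [ 0.098  0.029 -0.001] turn 0.05239922494375833 q [ 0.25 -0.14  1.82 -0.    1.46  1.73]
axes x [ 0.  0. -1.] y [ 0.097 -0.995 -0.   ] z [-0.995 -0.097 -0.   ]
scene scale 2.6363636363636362 off 280 180
top scale 3.625 off 130 130
shaft pts 134 y -0.0971 -0.0362 x(y) [0.0327 0.0022] ztop(y) [0.0025 0.1017] tilt 0.1
```

View pics/scene15.png

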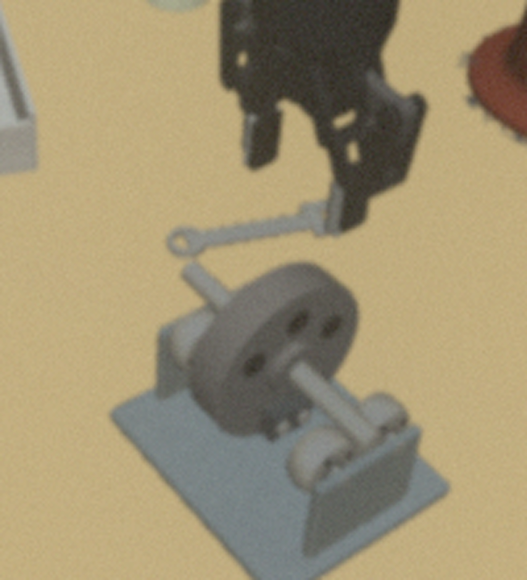

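View pics/top15.png

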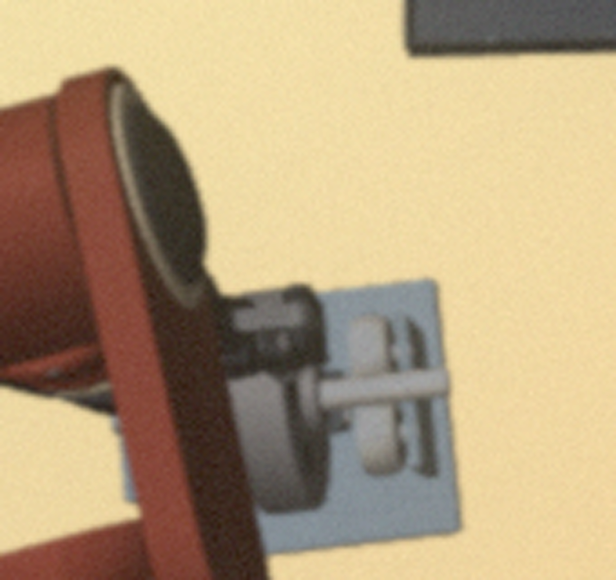

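>>> drive_tool:
  commands: "-0.5 0 0 0 0; -0.5 0 0 0 0; -0.5 0 0 0 0; -0.5 0 0 0 0; -0.5 0 0 0 0; -0.5 0 0 0 0; -0.5 0 0 0 0; -0.5 0 0 0 0"

```text
t: 15.32
tool_pos: [0.5001, 0.2067, 0.2189]
tool_rot: [2.172, 0.105, -2.172]
contact_force: [0.1, -0.1, 0.2]
opening: 0.064
```

```bash
python3 look.py 16 scene=350,260,410,350
cat >> h.py <<'E'
def onface(px,sc,off,yf,nm="scene"):
    p=np.array(off)+(np.array(px)-.5*sc+.5)/sc
    O,d=ray(nm,p);t=((yf-(O-S)@uyS))/(d@uyS);P=O+d*t[:,None];return st(P)
E
```

```text
scene scale 6.444444444444445 off 350 260
```

View pics/scene16.png

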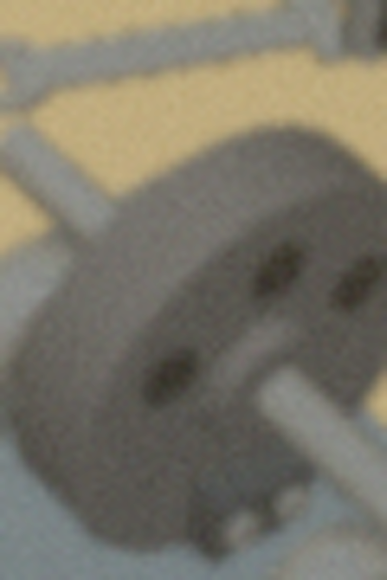

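Run:
```python
from h import *
o=(350,260);sc=6.444
for yc in(-.006,-.010):
    b=onface([(243,525),(293,498)],sc,o,yc+.027); h=onface([(170,375),(277,270),(358,282)],sc,o,yc+.014)
    print(yc,b.round(4).tolist(),h.round(4).tolist())
    for p in list(b)+list(h)+[b.mean(0)]: print(round(float(np.degrees(np.arctan2(p[0],p[2]-.095))),1),end=' ')
    print()
```

```text
-0.006 [[0.0166, 0.021, 0.0616], [-0.0006, 0.021, 0.0608]] [[0.036, 0.008, 0.1186], [0.0033, 0.008, 0.1369], [-0.0269, 0.008, 0.1152]]
153.5 -179.0 56.7 4.5 -53.1 166.6 
-0.01 [[0.0124, 0.017, 0.0548], [-0.005, 0.017, 0.054]] [[0.0321, 0.004, 0.1126], [-0.0009, 0.004, 0.1311], [-0.0314, 0.004, 0.1092]]
162.8 -173.1 61.2 -1.4 -65.7 174.7
```

>>> drive_tool:
  commands: "-0.5 0.5 0.03 0 0; -0.5 1.0 0.03 0 0; -0.5 1.5 0.03 0 0; -0.5 1.9 0.03 0 0; -0.5 2.15 0.03 0 0; -0.5 2.15 0.03 0 0; -0.5 2.15 0.03 0 0; -0.2 2.15 0.03 0 0"
  newtons: 20

```text
t: 16.03
tool_pos: [0.5011, 0.2057, 0.1343]
tool_rot: [2.174, 0.106, -2.17]
contact_force: [0.0, 0.7, 0.0]
opening: 0.0534
```

```bash
python3 -c "
from h import *
plan(S-.009*uyS+[0,0,.132],uyS[:2])"; python3 look.py 17 scene=280,180,480,400
```

```text
t 16.03 pos [0.5011 0.2057 0.1343] open 0.0534 F [0.  0.7 0. ] tau [ 0.01 -0.   -0.04]
shift units [0.058 0.028 0.021] turn 0.04949402157535587 q [ 0.25 -0.07  1.9   0.    1.31  1.73]
axes x [ 0.002  0.001 -1.   ] y [ 0.097 -0.995 -0.   ] z [-0.995 -0.097 -0.002]
scene scale 2.6363636363636362 off 280 180
```

View pics/scene17.png

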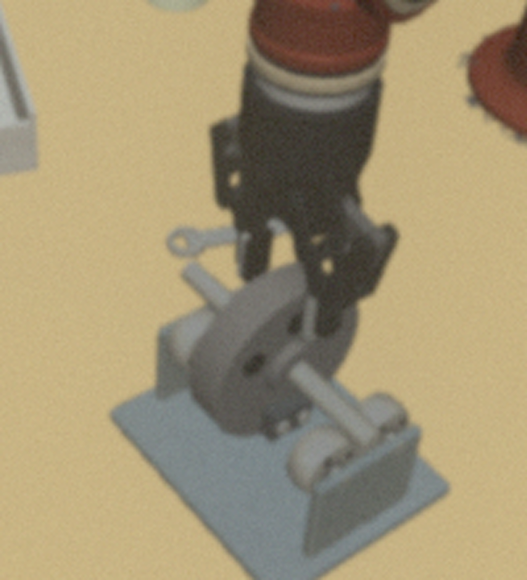

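>>> drive_tool:
  commands: "0.3 0 0 0 0; 0.6 0 0 0 0; 0.6 0 0 0 0; 0.6 0 0 0 0; 0.6 0 0 0 0"
  newtons: 20

```text
t: 16.5
tool_pos: [0.5011, 0.2051, 0.1345]
tool_rot: [2.174, 0.104, -2.169]
contact_force: [0.4, -5.0, 5.9]
opening: 0.0274
```

>>> drive_tool:
  commands: "0.6 0 0 0.13 0; 0.6 0.03 0 0.26 0; 0.6 0.07 0 0.39 0; 0.6 0.12 0 0.51 0"

```text
t: 16.83
tool_pos: [0.4827, 0.2033, 0.1308]
tool_rot: [2.181, 0.105, -2.163]
contact_force: [3.4, -3.6, 7.1]
opening: 0.0275
```

```bash
python3 -c "
from h import *
plan(S-.009*uyS+[0,0,.132],uyS[:2])"; python3 look.py 18 scene=280,180,480,400
```

```text
t 16.83 pos [0.4827 0.2033 0.1308] open 0.0275 F [ 3.4 -3.6  7.1] tau [-0.62 -0.88 -0.02]
shift units [-0.026  0.013 -0.442] turn 0.04680310070115183 q [ 0.26 -0.11  1.95 -0.    1.3   1.73]
axes x [ 0.008  0.    -1.   ] y [ 0.096 -0.995  0.001] z [-0.995 -0.096 -0.008]
scene scale 2.6363636363636362 off 280 180
```

View pics/scene18.png

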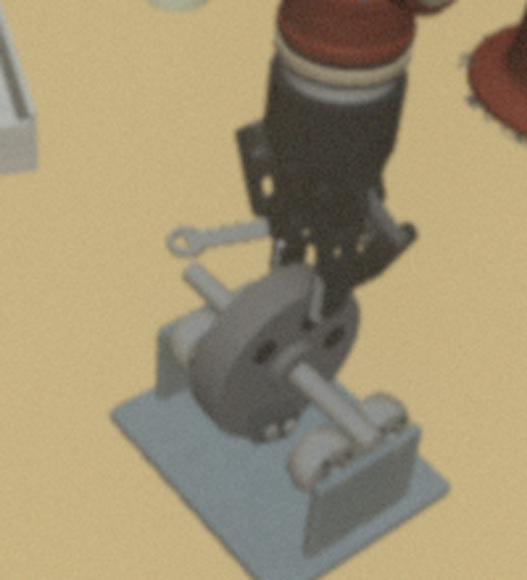

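>>> drive_tool:
  commands: "0.6 0.06 0 0.11 0; 0.6 0.13 0 0.22 0; 0.6 0.2 0 0.32 0; 0.6 0.27 0 0.4 0; 0.6 0.3 0 0.44 0; 0.6 0.3 0 0.44 0"

```text
t: 17.38
tool_pos: [0.4642, 0.2016, 0.1186]
tool_rot: [2.178, 0.104, -2.165]
contact_force: [1.3, -4.0, 8.3]
opening: 0.0272
```

```bash
python3 -c "
from h import *
plan(S-.009*uyS+[0,0,.132],uyS[:2])"; python3 look.py 19 scene=280,180,480,400 top=130,130,300,290;python3 - <<'E'
from h import *
shaft(19,(335,390),(435,383))
E
```

```text
t 17.38 pos [0.4642 0.2016 0.1186] open 0.0272 F [ 1.3 -4.   8.3] tau [-0.69 -0.32 -0.04]
shift units [-0.33   0.013 -0.908] turn 0.04814478649336138 q [ 0.26 -0.14  1.99 -0.    1.28  1.74]
axes x [ 0.006 -0.    -1.   ] y [ 0.097 -0.995  0.001] z [-0.995 -0.097 -0.006]
scene scale 2.6363636363636362 off 280 180
top scale 3.625 off 130 130
shaft pts 136 y -0.0973 -0.0356 x(y) [0.0345 0.0021] ztop(y) [0.0121 0.102 ] tilt 0.7
```

View pics/scene19.png

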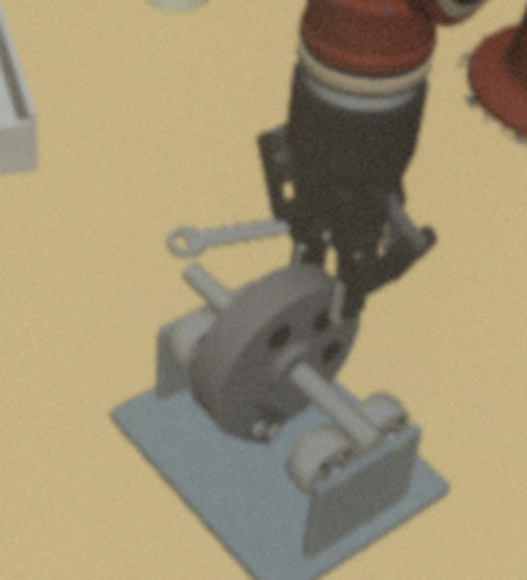

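View pics/top19.png

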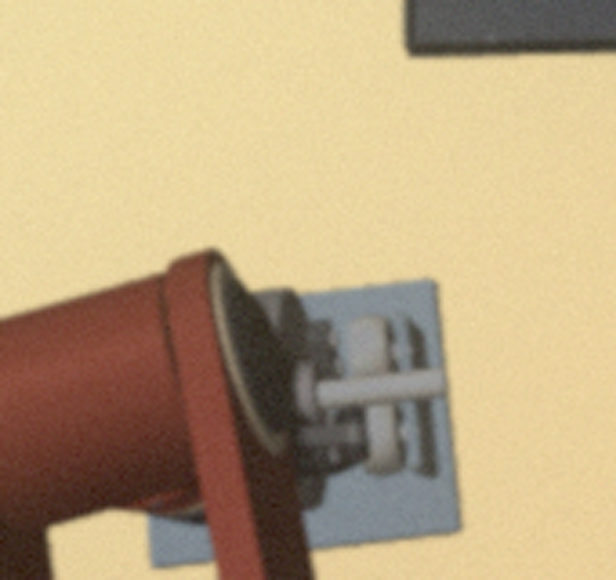

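Run:
```python
import cv2,numpy as np
im=np.load('pics/scene19im.npy')[260:350,350:410]
cv2.imwrite('pics/z19.png',np.clip(cv2.resize(im,None,fx=6.444,fy=6.444,interpolation=cv2.INTER_CUBIC)*1.4,0,255).astype(np.uint8))
```

```text
(no output)
```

View pics/z19.png

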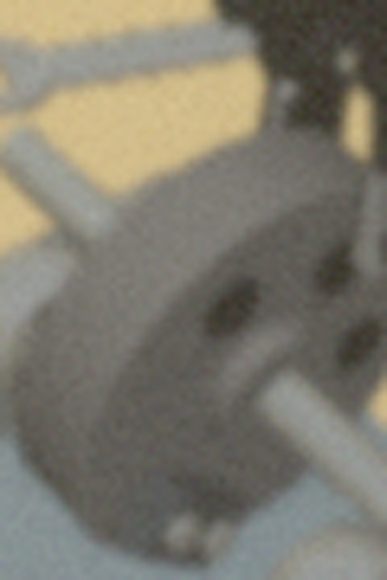

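Run:
```python
from h import *
o=(350,260);sc=6.444
yc=-.0095
for t,bb,hh in((16,[(243,525),(293,498)],[(170,375),(277,270),(358,282)]),(19,[(182,533),(220,540)],[(235,305),(335,265),(358,340)])):
    b=onface(bb,sc,o,yc+.027); h=onface(hh,sc,o,yc+.014)
    v=b[1]-b[0];print(t,"bolt line",np.degrees(np.arctan2(v[2],-v[0])), [round(float(np.degrees(np.arctan2(p[0],p[2]-.095))),1) for p in list(b)+list(h)])
```

```text
16 bolt line -2.4885844235160857 [161.8, -173.7, 60.5, -0.5, -64.1]
19 bolt line -41.16441162841038 [128.7, 152.7, 21.9, -38.4, -104.8]
```

>>> drive_tool:
  commands: "0.6 0.04 0 0.05 0; 0.6 0.08 0 0.09 0; 0.6 0.08 0 0.09 0; 0 0.08 0 0.09 0; -0.4 0.08 0 0.09 0; -0.4 0 0 0.09 0; -0.4 -0.5 0 0.09 0; -0.4 -1.2 0 0.09 0"

```text
t: 18.15
tool_pos: [0.4559, 0.201, 0.1608]
tool_rot: [2.162, 0.104, -2.18]
contact_force: [0.1, 0.7, 0.3]
opening: 0.0598
```

>>> drive_tool:
  commands: "-0.4 -0.7 0 0.3 0; -0.4 -1.4 0 0.8 0; -0.4 -2 0 1.4 0; -0.4 -2.2 0 2 0; -0.4 -2.2 0 2 0; -0.4 -2.2 0 2 0; -0.4 -2.2 0 2 0; -0.4 -2.2 0 2 0"

```text
t: 18.82
tool_pos: [0.3791, 0.1937, 0.2506]
tool_rot: [2.169, 0.104, -2.174]
contact_force: [0.4, -0.0, 0.0]
opening: 0.0596
```

>>> drive_tool:
  commands: "-0.4 0 0 0 0; -0.4 0 0 0 0; -0.4 0 0 0 0; -0.4 0 0 0 0; -0.4 0 0 0 0; -0.4 0 0 0 0; -0.4 0 0 0 0; -0.4 0 0 0 0"

```text
t: 19.48
tool_pos: [0.3792, 0.1937, 0.2521]
tool_rot: [2.172, 0.105, -2.172]
contact_force: [-0.1, -0.5, -0.6]
opening: 0.0597
```

>>> drive_tool:
  commands: "-0.4 0 0 0 0; -0.4 0 0 0 0; -0.4 0 0 0 0; -0.4 0 0 0 0; -0.4 0 0 0 0; -0.4 0 0 0 0; -0.4 0 0 0 0; -0.4 0 0 0 0"

```text
t: 20.15
tool_pos: [0.3791, 0.1937, 0.2521]
tool_rot: [2.172, 0.105, -2.172]
contact_force: [-0.2, 0.2, 0.3]
opening: 0.0599
```

```bash
python3 look.py 20 scene=350,260,410,350 top=130,130,300,290;python3 - <<'E'
from h import *
shaft(20,(335,390),(435,383))
E
```

```text
scene scale 6.444444444444445 off 350 260
top scale 3.625 off 130 130
shaft pts 137 y -0.0973 -0.0358 x(y) [0.0244 0.0015] ztop(y) [0.009 0.102] tilt 0.5
```

View pics/scene20.png

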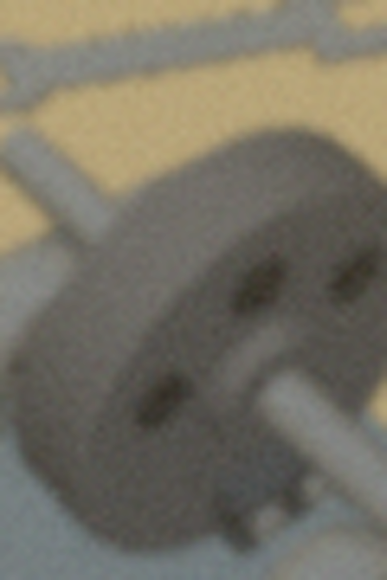

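View pics/top20.png

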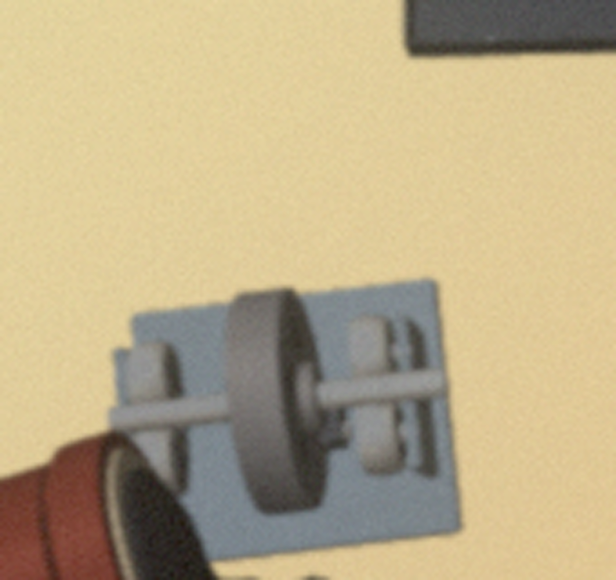

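>>> drive_tool:
  commands: "-0.4 0 0 0 0; -0.4 0 0 0 0; -0.4 0 0 0 0; -0.4 0 0 0 0; -0.4 0 0 0 0; -0.4 0 0 0 0; -0.4 0 0 0 0; -0.4 0 0 0 0"

```text
t: 20.92
tool_pos: [0.3792, 0.1937, 0.2521]
tool_rot: [2.172, 0.105, -2.172]
contact_force: [-0.9, -0.7, 0.3]
opening: 0.06
```

>>> drive_tool:
  commands: "-0.4 0 0 0 0; -0.4 0 0 0 0; -0.4 0 0 0 0; -0.4 0 0 0 0; -0.4 0 0 0 0; -0.4 0 0 0 0; -0.4 0 0 0 0; -0.4 0 0 0 0"

```text
t: 21.58
tool_pos: [0.3792, 0.1937, 0.2521]
tool_rot: [2.172, 0.105, -2.172]
contact_force: [0.1, 0.4, 0.7]
opening: 0.0597
```

>>> drive_tool:
  commands: "-0.4 0 0 0 0; -0.4 0 0 0 0; -0.4 0 0 0 0; -0.4 0 0 0 0; -0.4 0 0 0 0; -0.4 0 0 0 0; -0.4 0 0 0 0; -0.4 0 0 0 0"

```text
t: 22.25
tool_pos: [0.3791, 0.1938, 0.2521]
tool_rot: [2.172, 0.105, -2.172]
contact_force: [1.1, 0.3, 0.1]
opening: 0.0599
```

>>> drive_tool:
  commands: "-0.4 0 0 0 0; -0.4 0 0 0 0; -0.4 0 0 0 0; -0.4 0 0 0 0; -0.4 0 0 0 0; -0.4 0 0 0 0; -0.4 0 0 0 0; -0.4 0 0 0 0"

```text
t: 22.92
tool_pos: [0.3792, 0.1937, 0.2521]
tool_rot: [2.172, 0.105, -2.172]
contact_force: [0.3, 0.2, -0.3]
opening: 0.0596
```

>>> drive_tool:
  commands: "-0.4 0 0 0 0; -0.4 0 0 0 0; -0.4 0 0 0 0; -0.4 0 0 0 0; -0.4 0 0 0 0; -0.4 0 0 0 0; -0.4 0 0 0 0; -0.4 0 0 0 0"

```text
t: 23.58
tool_pos: [0.3792, 0.1937, 0.2521]
tool_rot: [2.172, 0.105, -2.172]
contact_force: [-0.9, -0.0, 0.1]
opening: 0.06
```

```bash
python3 look.py 21 scene=350,260,410,350; python3 look.py 22 top=0,0,640,480 scene=350,260,410,350
python3 - <<'E'
import cv2,numpy as np
a=np.load('pics/scene21im.npy')[260:350,350:410].astype(int);b=np.load('pics/scene22im.npy')[260:350,350:410].astype(int);c=np.load('pics/scene20im.npy')[260:350,350:410].astype(int)
f=lambda x,y:np.abs(cv2.GaussianBlur(x.astype(np.float32),(5,5),0)-cv2.GaussianBlur(y.astype(np.float32),(5,5),0)).max()
print(f(a,b),f(a,c))
E
```

```text
scene scale 6.444444444444445 off 350 260
top scale 1.2083333333333333 off 0 0
scene scale 6.444444444444445 off 350 260
3.3242188 3.1992188
```

View pics/scene22.png

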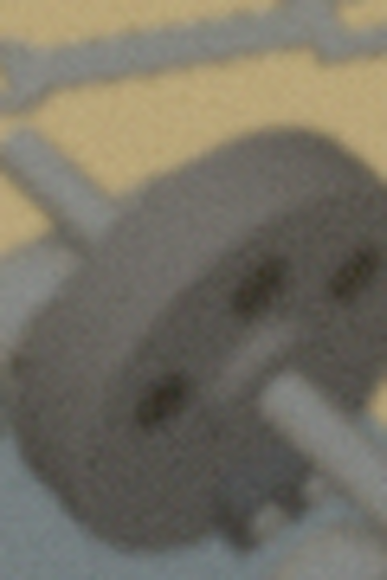

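View pics/top22.png

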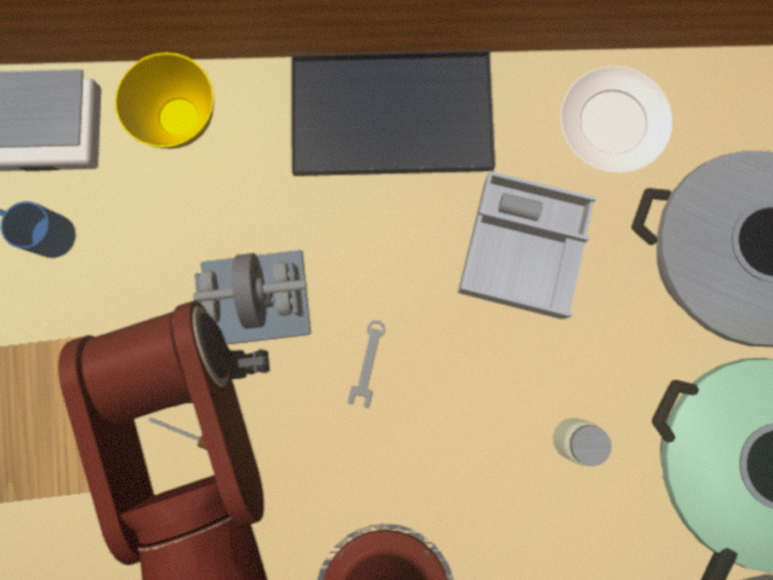

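Run:
```python
from h import *
o=(350,260);sc=6.444
for n in(16,22):
    im=np.load(f'pics/scene{n}im.npy')[260:350,350:410]
    g=cv2.GaussianBlur(cv2.resize(im,None,fx=6.444,fy=6.444,interpolation=cv2.INTER_CUBIC),(0,0),4).astype(float).mean(2)
    g=g[:440]
    hs=[]
    for c in ([(170,375),(277,270),(358,282)] if n==16 else [(162,400),(260,285),(356,272)]):
        x0=max(c[0]-35,0);y0=c[1]-35;w=g[y0:c[1]+35,x0:min(c[0]+35,387)]
        k=np.clip(np.percentile(w,30)-w,0,None);yy,xx=np.mgrid[:w.shape[0],:w.shape[1]]
        hs.append((x0+(k*xx).sum()/k.sum(),y0+(k*yy).sum()/k.sum()))
    print(n,np.round(hs,1).tolist())
    for yc in(-.0075,-.0095):
        h=onface(hs,sc,o,yc+.014)
        print(yc,h[:,[0,2]].round(4).tolist(),[round(float(np.degrees(np.arctan2(p[0]-dx,p[2]-.095))),1) for dx in(0,.002) for p in h])
        # circle centre through 3 holes
        A=np.c_[2*h[:,0],2*h[:,2],np.ones(3)];s=np.linalg.solve(A,(h[:,[0,2]]**2).sum(1));print(" centre",s[:2].round(4))
for bb in([(243,525),(293,498)],[(270,517),(317,487)]):
    b=onface(bb,sc,o,-.0085+.026);v=b[1]-b[0];print("bolt",np.degrees(np.arctan2(v[2],-v[0])),b.round(4).tolist())
```

```text
16 [[171.0, 376.5], [277.8, 272.0], [357.0, 285.2]]
-0.0075 [[0.0341, 0.1156], [0.0014, 0.1339], [-0.0284, 0.1119]] [58.9, 2.0, -59.3, 57.3, -0.9, -61.0]
 centre [0.0037 0.0996]
-0.0095 [[0.0322, 0.1126], [-0.0007, 0.131], [-0.0306, 0.1089]] [61.3, -1.1, -65.7, 59.7, -4.3, -67.0]
 centre [0.0016 0.0965]
22 [[162.6, 400.9], [258.6, 288.4], [353.9, 274.6]]
-0.0075 [[0.0361, 0.1079], [0.0074, 0.1315], [-0.0266, 0.1168]] [70.4, 11.4, -50.6, 69.3, 8.4, -52.6]
 centre [0.0024 0.0962]
-0.0095 [[0.0341, 0.1048], [0.0053, 0.1286], [-0.0288, 0.1138]] [74.0, 9.0, -56.8, 73.0, 5.6, -58.5]
 centre [0.0004 0.0932]
bolt -2.4885844235160857 [[0.013, 0.0175, 0.0556], [-0.0044, 0.0175, 0.0549]]
bolt 4.5742234008520235 [[0.0033, 0.0175, 0.0523], [-0.013, 0.0175, 0.0536]]
```

```bash
python3 -c "
from h import *
plan(S-.009*uyS+.0035*uxS+[0,0,.215],uyS[:2])"
```

```text
t 23.73 pos [0.3792 0.1937 0.2521] open 0.0599 F [-0.4  0.5  1.5] tau [ 0.01 -0.03  0.01]
shift units [ 0.928  0.025 -3.129] turn 0.049172208790969306 q [ 0.3  -0.47  2.02  0.    1.58  1.77]
axes x [ 0.  0. -1.] y [ 0.097 -0.995 -0.   ] z [-0.995 -0.097 -0.   ]
```

>>> drive_tool:
  commands: "-0.4 0.1 0.02 -0.6 0; -0.4 0.3 0.04 -1.3 0; -0.4 0.5 0.06 -2 0; -0.4 0.7 0.07 -2.6 0; -0.4 0.8 0.07 -3.0 0; -0.4 0.9 0.07 -3.13 0; -0.4 0.93 0.07 -3.13 0; -0.4 0.93 0.07 -3.13 0"

```text
t: 24.4
tool_pos: [0.5033, 0.203, 0.2143]
tool_rot: [2.17, 0.105, -2.173]
contact_force: [-0.3, 0.3, -1.0]
opening: 0.0598
```

>>> drive_tool:
  commands: "-0.4 0.4 0 0 0; -0.4 0.8 0 0 0; -0.4 1.2 0 0 0; -0.4 1.6 0 0 0; -0.4 1.95 0 0 0; -0.4 1.95 0 0 0; -0.4 1.95 0 0 0; -0.2 1.95 0 0 0"

```text
t: 25.07
tool_pos: [0.5043, 0.2033, 0.1385]
tool_rot: [2.174, 0.106, -2.17]
contact_force: [0.4, 0.1, -0.3]
opening: 0.0513
```

>>> drive_tool:
  commands: "0 0 0 0 0; 0.2 0 0 0 0; 0.4 0 0 0 0; 0.6 0 0 0 0; 0.6 0 0 0 0; 0.6 0 0 0 0; 0.6 0 0 0 0"
  newtons: 20

```text
t: 25.65
tool_pos: [0.5048, 0.2041, 0.1386]
tool_rot: [2.175, 0.108, -2.17]
contact_force: [-1.2, 3.5, 6.3]
opening: 0.0272
```

>>> drive_tool:
  commands: "0.6 0 0 0.06 0; 0.6 0 0 0.12 0; 0.6 0 0 0.19 0; 0.6 0 0 0.19 0; 0.6 0 0 0.19 0; 0.6 0 0 0.19 0"

```text
t: 26.15
tool_pos: [0.4984, 0.2034, 0.1386]
tool_rot: [2.179, 0.108, -2.167]
contact_force: [3.1, 5.9, 3.5]
opening: 0.0276
```

```bash
python3 look.py 23 scene=350,260,410,350; python3 -c "
from h import *
plan(S-.009*uyS+.0035*uxS+[0,0,.215],uyS[:2])"
```

```text
scene scale 6.444444444444445 off 350 260
t 26.2 pos [0.4984 0.2034 0.1386] open 0.0274 F [2.3 5.8 3.3] tau [ 0.84 -0.6   0.04]
shift units [-1.909 -0.027 -0.15 ] turn 0.050647824437095326 q [ 0.25 -0.08  1.91  0.    1.31  1.72]
axes x [ 0.006  0.003 -1.   ] y [ 0.097 -0.995 -0.002] z [-0.995 -0.097 -0.006]
```

View pics/scene23.png

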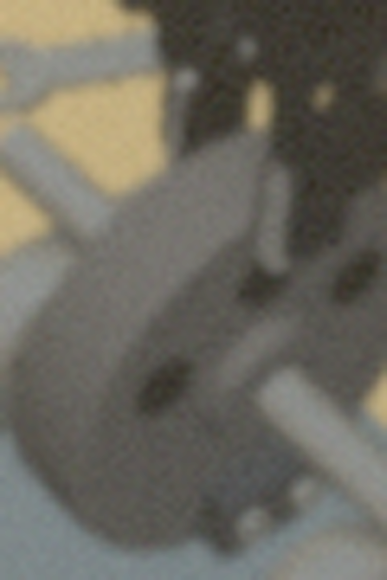

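>>> drive_tool:
  commands: "0.6 0 0 0.03 0; 0.4 0 0 0.03 0; 0.2 0 0 0.03 0; 0 0 0 0.03 0; -0.2 0 0 0.03 0; -0.4 0 0 0.03 0; -0.4 -0.4 0 0.03 0; -0.4 -1 0 0.03 0"

```text
t: 26.87
tool_pos: [0.4929, 0.2013, 0.1736]
tool_rot: [2.163, 0.103, -2.179]
contact_force: [-0.3, 0.2, 0.8]
opening: 0.0594
```

>>> drive_tool:
  commands: "-0.4 -0.7 0 0.2 0; -0.4 -1.4 0 0.8 0; -0.4 -1.8 0 1.4 0; -0.4 -2 0 2 0; -0.4 -2 0 2 0; -0.4 -2 0 2 0; -0.4 -2 0 2 0; -0.4 -2 0 2 0"

```text
t: 27.53
tool_pos: [0.4158, 0.1942, 0.2557]
tool_rot: [2.17, 0.104, -2.174]
contact_force: [0.5, -0.4, -1.5]
opening: 0.0602
```

```bash
python3 look.py 24 scene=350,260,410,350 top=130,130,300,290
```

```text
scene scale 6.444444444444445 off 350 260
top scale 3.625 off 130 130
```

>>> drive_tool:
  commands: "-0.4 0 0 0 0; -0.4 0 0 0 0; -0.4 0 0 0 0; -0.4 0 0 0 0; -0.4 0 0 0 0; -0.4 0 0 0 0; -0.4 0 0 0 0; -0.4 0 0 0 0"

```text
t: 28.3
tool_pos: [0.4156, 0.1945, 0.257]
tool_rot: [2.172, 0.105, -2.172]
contact_force: [0.0, 0.2, -0.7]
opening: 0.0598
```

>>> drive_tool:
  commands: "-0.4 0 0 0 0; -0.4 0 0 0 0; -0.4 0 0 0 0; -0.4 0 0 0 0; -0.4 0 0 0 0; -0.4 0 0 0 0; -0.4 0 0 0 0; -0.4 0 0 0 0"

```text
t: 28.97
tool_pos: [0.4156, 0.1945, 0.2569]
tool_rot: [2.172, 0.105, -2.172]
contact_force: [0.2, -0.9, -0.1]
opening: 0.0597
```

>>> drive_tool:
  commands: "-0.4 0 0 0 0; -0.4 0 0 0 0; -0.4 0 0 0 0; -0.4 0 0 0 0; -0.4 0 0 0 0; -0.4 0 0 0 0; -0.4 0 0 0 0; -0.4 0 0 0 0"

```text
t: 29.63
tool_pos: [0.4157, 0.1945, 0.2569]
tool_rot: [2.172, 0.105, -2.172]
contact_force: [-0.1, -0.2, -1.1]
opening: 0.0599
```

```bash
python3 look.py 25 scene=350,260,410,350 top=130,130,300,290
python3 - <<'E'
from h import *
o=(350,260);sc=6.444
for n in(24,25):
    im=np.load(f'pics/scene{n}im.npy')[260:350,350:410]
    g=cv2.GaussianBlur(cv2.resize(im,None,fx=6.444,fy=6.444,interpolation=cv2.INTER_CUBIC),(0,0),4).astype(float).mean(2)
    hs=[]
    for c in [(167,387),(268,280),(356,279)]:
        x0=max(c[0]-35,0);y0=c[1]-35;w=g[y0:c[1]+35,x0:min(c[0]+35,387)]
        k=np.clip(np.percentile(w,30)-w,0,None);yy,xx=np.mgrid[:w.shape[0],:w.shape[1]]
        hs.append((x0+(k*xx).sum()/k.sum(),y0+(k*yy).sum()/k.sum()))
    print(n,np.round(hs,1).tolist())
    h=onface(hs,sc,o,-.0085+.014);v=h[0]-h[2]
    print(h[:,[0,2]].round(4).tolist(),[round(float(np.degrees(np.arctan2(p[0]-.001,p[2]-.095))),1) for p in h],"line",np.degrees(np.arctan2(-v[2],v[0])))
shaft(25,(335,390),(435,383))
E
```

```text
scene scale 6.444444444444445 off 350 260
top scale 3.625 off 130 130
24 [[163.6, 386.6], [267.5, 278.0], [355.5, 278.3]]
[[0.0353, 0.1117], [0.0037, 0.1322], [-0.0285, 0.1135]] [64.0, 4.1, -57.9] line 1.5698295563195275
25 [[164.8, 386.2], [267.9, 277.1], [354.0, 280.8]]
[[0.0349, 0.1116], [0.0036, 0.1324], [-0.0281, 0.1128]] [63.9, 4.0, -58.5] line 1.0873299221486028
shaft pts 135 y -0.0974 -0.0359 x(y) [0.0333 0.0022] ztop(y) [0.0155 0.1025] tilt 0.9
```

View pics/scene25.png

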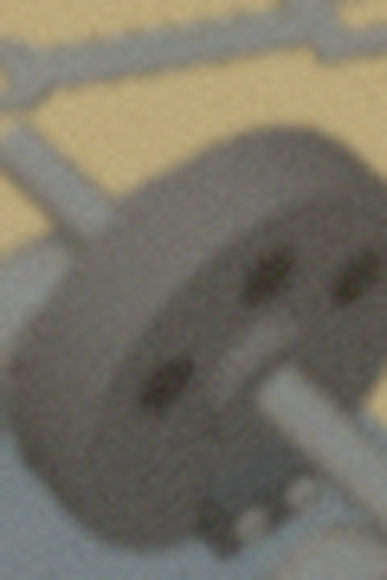

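View pics/top25.png

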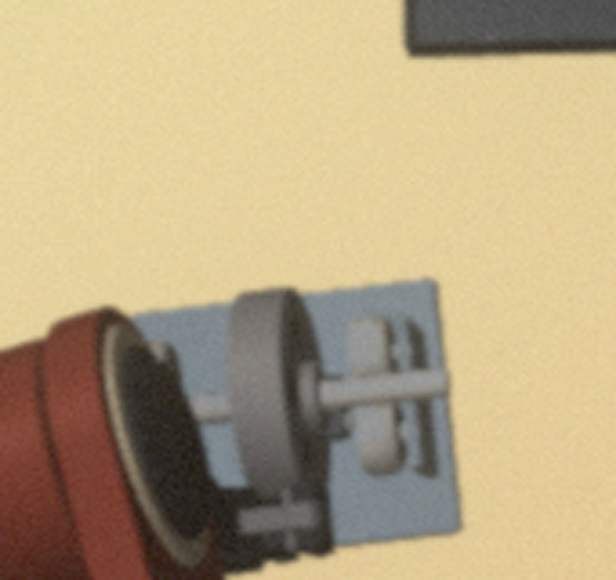

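```bash
python3 -c "
from station import ctrl
print(ctrl.finish_job())"
```

```text
the job is handed in; nothing more can be done
None
```

I drew the flywheel out along its slanted shaft and lifted it clear of the tray. I then levelled it down onto both roller pairs while still holding it, and let it go. It settled with its heavy side down. I turned it about 40–45° by the rim and let go again. I handed the job in at about 30 s of the 58 s allowed; no verdict was reported.

**Last checks:**
- **Shaft:** it lies level within about 1°.
- **Position:** the wheel's centre is about 8 mm along the stand from its resting place. Across it is within about 2 mm as measured. I judged the height only from the shaft's top, which is consistent with the notches.
- **Heavy side:** it is 1–4° from straight down, and pictures 2 s apart showed no turning.
- **Contact:** the fingers are well above the wheel and not touching it.
- **Other things:** in the last full top view the rest of the table looked where it was. The arm partly hid the screwdriver, so I could not check it fully.

**One correction:** after the turn, friction stopped the wheel about 5–11° off straight down, close to the 11° limit. My different measurements disagreed on the exact angle. I gripped the rim once more, eased the wheel back to near zero and let go. That meant a third release, beyond the two the task asked for.

**Not checked:** I had no direct reading of the force on the lip. The force on the tool stayed under about 10 N while drawing the wheel out.

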